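Refit the twin taper holder

ROBOT

A 6-joint arm with a two-finger parallel gripper is mounted at the origin on a cart in front of the work surface, level with it; the furniture and walls round the work are solid. World frame = base frame: x ahead of the robot, y to its left, z up, the work surface at z = 0. Lengths are in m, angles in degrees, forces in N, time in s.
With the tool pointing down it reaches from about 0.4 to 0.825 m from the base axis. Payload 7 kg.
Tool frame: the origin (TCP) lies between the finger pads; the fingertips stand 19 mm ahead of it and the grasp point (between the pads) is the TCP; z points along the fingers, y is the line along which they close (so a half turn about z gives the same grasp; the last joint's range is limited). The gripper opens to 88 mm and grips with 3 to 60 N. Pads are 19 mm wide; open, the fingers measure 130 mm over their backs; the gripper's body (78 mm by 193 mm) begins 47 mm behind the grasp point.
Start: joints at [-55.113, 20.546, 0.682, 0, -70.136, -16.507], TCP at [0.213, -0.641, 0.246] pointing down, gripper open.
Joint ranges: [-176.03, 176.03], [-82.01, 121.73], [-58.28, 71.71], [-173.87, 95.51], [-174.79, -0.11], [-173.66, 173.66]. Speed limits (degrees/s): [136.94, 136.94, 172.46, 180, 180, 180].

INTERFACE

Orientations are given as [roll, pitch, yaw] about the fixed x, y, z axes, in that order (R = Rz(yaw) Ry(pitch) Rx(roll)).
In Python, from plant import get_obs, snapshot, close_job, spot_in, spot_point gives the robot as it stands.
- The arm moves only by the tool play_rows, never from a script. Its argument "plan" is a list of rows, each a list of 6 numbers: the shift along the tool's x, y, z in cm, then the turn, a rotation vector about the tool's x, y, z in degrees. A call has 1 to 20 rows; each row shifts and turns the commanded pose from where the row before left it, along the tool's axes as they then stand; what a row does not reach is not made up. A row lasts 1/12 s, in which the tool goes at most 41.7 mm and 7.16 degrees, less where a joint would pass 70% of its speed; a pose out of reach is approached as far as the arm can. A call is refused whole if a number of a shift passes 4.17 or a number of a turn 7.16, either way. A call with a gripper value outside its range is refused whole. "grip" is the finger opening in cm, from 0 to 8.76, set as the call begins (left out, the last holds). The fingers move at their own pace and stop on an object; the grip force is fixed at half the most. Time passes only in rows, so rows that do not move let the fingers close. It gives the time, the measured TCP pose, the force, the opening and the grip force at its end, in the units of the state.
- get_obs(): the state, without advancing time (a new reading comes with each control period).
- snapshot(name): name is "scene" or "top"; returns a dict with "frame" (400x640x3 uint8, red, green, blue), "fx", "fy", "cx", "cy" (pixels), "position" and "attitude" of the camera in the world. Camera axes: x right, y down, z forward; pixel columns grow to the right and rows downward; lengths in m; the calibration is good to about 2 mm. A picture is of the moment at which its call begins. There is no depth.
- close_job(): hands the job in; it is judged then, once.
Trained networks look in the newest picture that a camera, given by its name, has taken for a name from the list of things; names that differ only in an ending like _2 or _b are one class to them, and where a whole thing is asked for, a point or a joint stands for the part that bears it (a point fixed in the world has none). Each returns a list of dicts, best first, with "score" (0 to 1); they miss things now and then, are a little off and sometimes report something else, mostly with a low value. They report only what shows in the picture. A call takes as long as a camera call. They do not tell look-alikes from the thing itself.
- spot_in(camera, thing): "position" ([x, y, z] in m, in world coordinates, good to about 4 mm: the middle of the surface that is visible of it).
- spot_point(camera, thing): "position" ([x, y, z] in m, in world coordinates, good to about 4 mm: a listed point, or the origin of a listed thing).
The state is a dict: "clock": time; "joint_pos": joint angles; "qvel": joint speeds; "tau": joint torques, N m; "tool_pos": TCP position; "orientation": TCP orientation; "force": force on the tool from outside, world axes, zero at the start; "moment": the same for the moment, N m; "opening": finger opening in m; "gripper_force": force on a finger pad.
Only numpy, scipy, OpenCV 4.12 (cv2) and the standard library are available. Lean on these libraries where they do the work, as an engineer would, in place of code of your own. Each camera call takes 0.05 s, during which the arm holds its last target. There are 200 camera calls.

TASK

Change the tools in the twin holder that is clamped in the cam vise: break each stuck countersink loose by driving the drift through the slot below it (never grip or pull one that is still stuck) and hang it in a free pocket of the rack, then fit the two collet chucks from the rack into the sockets, turning each until its tang enters the slot and pushing it firmly home until the collar is down on the rim. Only when all of that is done, flip the cam lever up to open the jaw and lift the holder by its lug into the grey tray, upright and flat on the floor of the tray, with the drift lying back on the open bench. Tip no tool over and leave the other things on the bench alone.

Things in the scene. Friction and masses are not known exactly. Their poses are not given: they have to be found in the camera images.
- vise: Cam vise bolted to the bench. Origin: on the bench under the middle of the closed jaws; x points to the fixed jaw at the back, y along the jaws (104 mm long, tops 42 mm high), z up. Bed 15 mm high. The moving jaw is at the front (-x).
- vise_jaw (a joint): How far the moving jaw has slid open, m: 0 clamped, about 0.008 open. It moves only with the lever (8 mm per rad) and grips with about 35 N while closed.
- vise_lever (a joint): Cam lever, a bail (U-shaped handle) on the moving jaw, rad: 0 lies level towards the robot = clamped; it swings up to 1.0 = open and stays where it is left. Lifting it takes about 8 N at its bar.
- lever_bar (a point): Middle of the lever's round cross bar: 13 mm diameter, along the vise's y, 69 mm clear between the arms; 32 mm above the bench while clamped. It swings about a pivot along the vise's y, 28 mm above the bench and 58 mm in front (-x) of the vise's origin while clamped (8 mm further out when open); bar 108 mm from the pivot.
- holder: Twin tool holder, loose, aluminium, 0.62 kg bare: foot bar 34 x 140 x 40 mm, two upright barrels of 44 mm diameter at y = +-50 mm, a web between them. Origin under the middle of the foot; y along the foot from socket_b to socket_a; z up.
- lug (a point): Middle of the holder's lifting lug, 122 mm above the holder's underside, same axes. The lug is 18 mm thick (x), 36 mm long (y) and reaches from 100 to 136 mm above the underside.
- socket_a (a point): Centre of the mouth of the taper socket in the +y barrel, 112 mm above the holder's underside; holder's axes; 25 mm wide. A shoulder 45 mm down has a slot along x for the tang: unless the tool's x lies along the holder's x within 0.15 rad (either way round), the collar stays 14 mm up. Tang in the slot, it stops 8 mm up; a firm push of about 15 N drives it home, collar on the rim, held fast.
- socket_b (a point): The same for the -y barrel. Both have a drift slot: right through the barrel along the holder's x, straight below this point, 12 mm wide (y), floor 72 mm and roof 45 mm below this point, 40 mm through (x from -20 to +20 mm). A tool at home leaves 13 mm between the slot's floor and its tang.
- drift_handle (a point): Middle of the handle of the drift, 20 mm above its straight lower edge, on which it stands. The handle is dark steel with ribbed sides, 75 mm long (x), 30 mm wide, 34 mm high. x points to the tip, 127.5 mm ahead of this point. The drift weighs about 220 g.
- drift_tip (a point): Tip of the drift, 4 mm above the lower edge. Steel blade 90 mm long, 8 mm thick (4 at the tip), 7 mm high at the tip, rising to 26 mm at the handle. It goes in level at the slot's -x end along the holder's +x, lower edge on or 1 to 3 mm above the floor; with the tip about 50 mm past the socket's axis it has lifted the tool 8 mm. The push takes about 10 N.
- rack: Fixed wooden rack: a bored board 60 mm (x) by 240 mm (y), its top 84 mm above the bench. Origin on the bench under its middle. Four pockets (31 mm holes through a 16 mm board, free below) at y = +84, +28, -28 and -84 mm; a tool hangs in one by its collar, upright. Any pocket without a tool may be used.
- tray: Fixed shallow grey tray; origin on the bench under its middle. Inside 76 mm (x) by 176 mm (y), floor 5 mm and rim 20 mm above the bench. The holder goes in with its y along the tray's y, either way round.
- sink_a_grip (a point): Countersink, fluted cone on top; stuck home in socket_a at the start (may be absent). Point on its axis, 22 mm above the underside of its collar, half-way up the round body to grip (34 mm diameter, 26 mm high). Broken free by the drift it stands 8 mm or so higher than home, even after the drift is drawn back, and then lifts out easily.
- sink_a: That countersink; origin on its axis at the lower end of its tang, z up. The underside of its collar (38 mm diameter, 9 mm thick) is 59 mm above the origin, its top 115 mm; shank and tang as on the chucks. 160 g.
- sink_b_grip (a point): Countersink, fluted cone on top; stuck home in socket_b at the start (may be absent). Point on its axis, 22 mm above the underside of its collar, half-way up the round body to grip (34 mm diameter, 26 mm high). Broken free by the drift it stands 8 mm or so higher than home, even after the drift is drawn back, and then lifts out easily.
- sink_b: That countersink; origin on its axis at the lower end of its tang, z up. The underside of its collar (38 mm diameter, 9 mm thick) is 59 mm above the origin, its top 115 mm; shank and tang as on the chucks. 160 g.
- chuck_a_grip (a point): Collet chuck, hexagon nut on top; hangs upright in a rack pocket at the start. Point on its axis, 22 mm above the underside of its collar, half-way up the round body to grip (34 mm diameter, 26 mm high).
- chuck_a: That chuck; origin on its axis at the lower end of its tang, z up. The underside of its collar (38 mm diameter, 9 mm thick) is 59 mm above the origin, its top 115 mm. Under the collar: taper shank 25 mm down to 19 mm diameter, 45 mm long, then the flat tang, 16 mm (x) by 9 mm (y), 14 mm long. 160 g.
- chuck_b_grip (a point): Collet chuck, hexagon nut on top; hangs upright in a rack pocket at the start. Point on its axis, 22 mm above the underside of its collar, half-way up the round body to grip (34 mm diameter, 26 mm high).
- chuck_b: That chuck; origin on its axis at the lower end of its tang, z up. The underside of its collar (38 mm diameter, 9 mm thick) is 59 mm above the origin, its top 115 mm. Under the collar: taper shank 25 mm down to 19 mm diameter, 45 mm long, then the flat tang, 16 mm (x) by 9 mm (y), 14 mm long. 160 g.
- caliper: Bystander: digital caliper lying at the back, 230 mm long; leave alone.
- tape_roll: Bystander: roll of black tape, 67 mm; leave alone.
- screwdriver: Bystander: red screwdriver, 158 mm; leave alone.
Not all that is in view belongs to the job. Leave any turquoise look-alike of the sink_a alone.

How it is judged (in metres and radians):
On the way, in this order (a step that is already met when the one before it is completed fails the run):
1. The drift, driven well into the slot, has lifted a stuck countersink out of its seat, with no finger on the countersink (((z of sink_a_grip in the frame of socket_a between 0.0262 and 0.036 m and horizontal distance between sink_a_grip and socket_a below 0.008 m and x of drift_tip in the frame of socket_a above 0.013 m and y of drift_tip in the frame of socket_a between -0.008 and 0.008 m and z of drift_tip in the frame of socket_a between -0.076 and -0.045 m and contact force between the fingers and sink_a below 0.5 N) or (z of sink_b_grip in the frame of socket_b between 0.0262 and 0.036 m and horizontal distance between sink_b_grip and socket_b below 0.008 m and x of drift_tip in the frame of socket_b above 0.013 m and y of drift_tip in the frame of socket_b between -0.008 and 0.008 m and z of drift_tip in the frame of socket_b between -0.076 and -0.045 m and contact force between the fingers and sink_b below 0.5 N))), for 0.1 s.
2. Every countersink hangs in a rack pocket and every collet chuck is home in a socket, while the holder is still clamped and the fingers are off the tools (z of sink_a_grip in the frame of rack between 0.101 and 0.112 m and x of sink_a_grip in the frame of rack between -0.012 and 0.012 m and (y of sink_a_grip in the frame of rack between 0.072 and 0.096 m or y of sink_a_grip in the frame of rack between 0.016 and 0.04 m or y of sink_a_grip in the frame of rack between -0.04 and -0.016 m or y of sink_a_grip in the frame of rack between -0.096 and -0.072 m) and z of sink_b_grip in the frame of rack between 0.101 and 0.112 m and x of sink_b_grip in the frame of rack between -0.012 and 0.012 m and (y of sink_b_grip in the frame of rack between 0.072 and 0.096 m or y of sink_b_grip in the frame of rack between 0.016 and 0.04 m or y of sink_b_grip in the frame of rack between -0.04 and -0.016 m or y of sink_b_grip in the frame of rack between -0.096 and -0.072 m) and ((z of chuck_a_grip in the frame of socket_a between 0.019 and 0.0238 m and horizontal distance between chuck_a_grip and socket_a below 0.005 m) or (z of chuck_a_grip in the frame of socket_b between 0.019 and 0.0238 m and horizontal distance between chuck_a_grip and socket_b below 0.005 m)) and ((z of chuck_b_grip in the frame of socket_a between 0.019 and 0.0238 m and horizontal distance between chuck_b_grip and socket_a below 0.005 m) or (z of chuck_b_grip in the frame of socket_b between 0.019 and 0.0238 m and horizontal distance between chuck_b_grip and socket_b below 0.005 m)) and value of joint vise_jaw below 0.0015 m and contact force between the fingers and chuck_a below 0.5 N and contact force between the fingers and chuck_b below 0.5 N and contact force between the fingers and sink_a below 0.5 N and contact force between the fingers and sink_b below 0.5 N), for 0.3 s.
3. The jaw is open, with the refitted holder still standing on the bed of the vise (value of joint vise_jaw above 0.006 m and z of lug in the frame of vise below 0.145 m and horizontal distance between lug and vise below 0.04 m), for 0.2 s.
At the end, for the whole second after the job is handed in: Holder upright on the tray's floor (lug within 25 mm of the tray's middle each way), each chuck home (collar within 1.8 mm of the rim), each countersink hanging in a pocket, jaw open over 6 mm, drift on the bench (handle under 35 mm high, 90 mm or more from the vise's middle), all at rest (x of lug in the frame of tray between -0.025 and 0.025 m and y of lug in the frame of tray between -0.025 and 0.025 m and z of lug in the frame of tray between 0.122 and 0.132 m and angle between lug's own z axis and vertical below 0.06 rad and ((z of chuck_a_grip in the frame of socket_a between 0.019 and 0.0238 m and horizontal distance between chuck_a_grip and socket_a below 0.005 m) or (z of chuck_a_grip in the frame of socket_b between 0.019 and 0.0238 m and horizontal distance between chuck_a_grip and socket_b below 0.005 m)) and ((z of chuck_b_grip in the frame of socket_a between 0.019 and 0.0238 m and horizontal distance between chuck_b_grip and socket_a below 0.005 m) or (z of chuck_b_grip in the frame of socket_b between 0.019 and 0.0238 m and horizontal distance between chuck_b_grip and socket_b below 0.005 m)) and z of sink_a_grip in the frame of rack between 0.101 and 0.112 m and x of sink_a_grip in the frame of rack between -0.012 and 0.012 m and (y of sink_a_grip in the frame of rack between 0.072 and 0.096 m or y of sink_a_grip in the frame of rack between 0.016 and 0.04 m or y of sink_a_grip in the frame of rack between -0.04 and -0.016 m or y of sink_a_grip in the frame of rack between -0.096 and -0.072 m) and z of sink_b_grip in the frame of rack between 0.101 and 0.112 m and x of sink_b_grip in the frame of rack between -0.012 and 0.012 m and (y of sink_b_grip in the frame of rack between 0.072 and 0.096 m or y of sink_b_grip in the frame of rack between 0.016 and 0.04 m or y of sink_b_grip in the frame of rack between -0.04 and -0.016 m or y of sink_b_grip in the frame of rack between -0.096 and -0.072 m) and value of joint vise_jaw above 0.006 m and height (world z) of drift_handle below 0.035 m and horizontal distance between drift_handle and vise above 0.09 m and linear speed of holder below 0.02 m/s); the robot touches nothing.
It fails at once if A countersink that is still stuck home is gripped, pulled or struck (over 4 N from the fingers) ((z of sink_a_grip in the frame of socket_a between 0.015 and 0.0245 m and horizontal distance between sink_a_grip and socket_a below 0.006 m and contact force between the fingers and sink_a above 4 N) or (z of sink_b_grip in the frame of socket_b between 0.015 and 0.0245 m and horizontal distance between sink_b_grip and socket_b below 0.006 m and contact force between the fingers and sink_b above 4 N)).
It fails at once if A tool or the holder is tipped over (more than 40 degrees) (angle between any of sink_a_grip, sink_b_grip, chuck_a_grip, chuck_b_grip, lug's own z axis and vertical above 0.7 rad).
It fails at once if A bystander is pushed more than 3 cm (distance of any of caliper, tape_roll, screwdriver from where it was at the start of the episode above 0.03 m).
Of sink_a, sink_b only 1 to 2 are there at a start; the rules pass over those that are not, and their reading is None.
At some moment in a run one of drift may be knocked a few centimetres aside while the robot is not near it.
It also fails if it takes over 210 s, if anything falls off the work surface, if the arm or the gripper's body presses on something with over 40 N, if the wrist force passes 120 N, or if a joint passes its speed limit or range.

## Working session

There is one attempt and no reset: what is moved stays moved. The work goes in short steps, Python scripts to look and compute and a tool call to move; the robot and the scene stay as the last step left them, time stands still between calls to the robot, and variables do not carry over. Pictures are saved under pics/ and viewed, at most 14 in all, crops included, and the job is handed in when it is done.

Besides the shell and the picture viewer there is one more tool, called by a JSON object that holds its "fn" and its "kwargs". play_rows: Moves the arm, as the interface text tells. Its arguments: {"type":"object","properties":{"plan":{"type":"array","items":{"type":"array","items":{"type":"number"}}},"grip":{"type":"number"}},"required":["plan"]}

```bash
mkdir -p pics; ls; cat > h.py <<'E'
import numpy as np, cv2
from plant import *
from scipy.spatial.transform import Rotation as R
def snap(n,f=None):
    s=snapshot(n)
    if f: cv2.imwrite('pics/'+f,cv2.cvtColor(s['frame'],cv2.COLOR_RGB2BGR))
    return s
def ray(s,u,v,z):
    A=np.array(s['attitude'],float)
    M=A if A.shape==(3,3) else R.from_euler('xyz',A,degrees=True).as_matrix()
    d=M@np.array([(u-s['cx'])/s['fx'],(v-s['cy'])/s['fy'],1])
    p=np.array(s['position']); return p+d*(z-p[2])/d[2]
E
python3 - <<'E'
from h import *
o=get_obs();print(o)
for c in('scene','top'):
    s=snap(c,c+'0.png');print(c,{k:s[k] for k in s if k!='frame'})
    for t in 'vise lever_bar holder lug socket_a socket_b drift_handle drift_tip rack tray sink_a_grip chuck_a_grip sink_a chuck_a caliper tape_roll screwdriver'.split():
        print(t,[(round(d['score'],2),np.round(d['position'],3).tolist()) for d in spot_point(c,t)][:5])
E
```

```text
pics
{'clock': 0.0, 'joint_pos': array([-5.51140065e+01,  2.05900378e+01,  6.31471405e-01, -2.00968501e-02,
       -7.01345065e+01, -1.65074462e+01]), 'qvel': array([ 0.02894089, -0.05563505, -0.04188374, -0.03206569, -0.03688081,
        0.00505288]), 'tau': array([ 7.12865040e-04, -5.82715380e+01,  2.93082529e+01,  6.99788824e+00,
        6.97790732e-03, -1.24563471e-04]), 'tool_pos': array([ 0.21265365, -0.64013033,  0.24462101]), 'orientation': array([ 1.79905395e+02, -8.33477442e-03, -1.61628290e+02]), 'force': array([-0.50278661,  1.16920715,  0.12701679]), 'moment': array([0.00173909, 0.0107994 , 0.09270487]), 'gripper_force': 0.0, 'opening': 0.08730222751832699}
scene {'fx': 483.1270198176485, 'fy': 483.1270198176485, 'cx': 320.4045121619861, 'cy': 193.6386993874336, 'position': array([0.00636231, 0.80067873, 0.89458133]), 'attitude': array([-132.65754158,    0.5016933 , -140.59799225])}
vise [(0.71, [0.605, 0.043, -0.001])]
lever_bar [(0.98, [0.437, 0.045, 0.034]), (0.7, [0.485, 0.362, -0.003])]
holder [(0.84, [0.606, 0.044, 0.014]), (0.26, [0.44, 0.049, 0.03])]
lug [(0.69, 
[... 1636 characters left out ...]
0.002])]
tray [(0.89, [0.441, -0.093, 0.002])]
sink_a_grip [(0.81, [0.614, 0.178, 0.079]), (0.73, [0.606, 0.09, 0.147]), (0.67, [0.57, 0.226, 0.078]), (0.67, [0.554, -0.109, 0.082])]
chuck_a_grip [(0.82, [0.409, 0.398, 0.109]), (0.17, [0.605, 0.092, 0.15])]
sink_a [(0.7, [0.556, -0.105, 0.0]), (0.66, [0.62, 0.177, -0.001]), (0.59, [0.607, 0.094, 0.073]), (0.5, [0.568, 0.229, 0.003]), (0.33, [0.607, 0.05, -0.001])]
chuck_a [(0.76, [0.405, 0.391, 0.026]), (0.5, [0.507, 0.348, 0.025])]
caliper [(0.66, [0.715, 0.281, 0.001])]
tape_roll [(0.84, [0.659, 0.421, 0.0]), (0.69, [0.717, 0.28, -0.001]), (0.28, [0.605, 0.043, 0.011])]
screwdriver [(0.74, [0.659, 0.42, 0.0]), (0.71, [0.687, -0.125, 0.0])]
```

View pics/scene0.png

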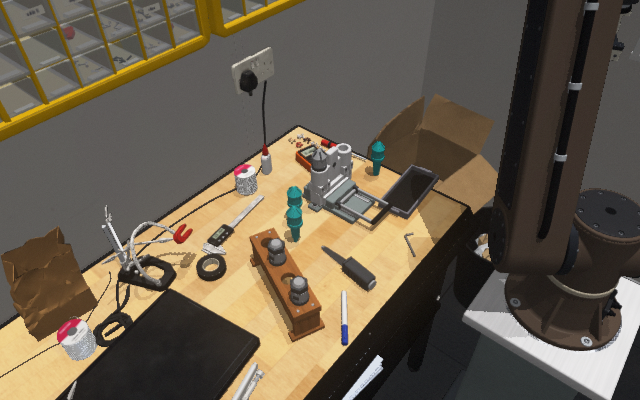

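View pics/top0.png

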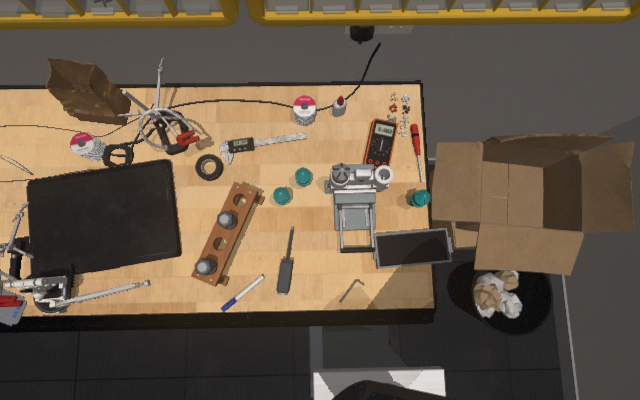

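```bash
cat >> h.py <<'E'
def locate(things,n=5,rad=0.02,cams=('scene','top'),kind=spot_point,minc=2):
    out={}
    acc={t:[] for t in things}
    for _ in range(n):
        for c in cams:
            snapshot(c)
            for t in things:
                acc[t]+=[(c,d['score'],np.array(d['position'])) for d in kind(c,t) if d['score']>.3]
    for t in things:
        L=acc[t][:];res=[]
        while L:
            b=max(L,key=lambda e:sum(np.linalg.norm(e[2]-f[2])<rad for f in L))
            m=[f for f in L if np.linalg.norm(b[2]-f[2])<rad]
            if len(m)>=minc:
                res.append((len(m),np.mean([f[2] for f in m],0)))
                print(t,len(m),np.round(res[-1][1]*1000,1),{c:np.round(1000*np.mean([f[2] for f in m if f[0]==c],0),1).tolist() for c in cams if any(f[0]==c for f in m)})
            ids={id(f) for f in m};L=[f for f in L if id(f) not in ids]
        out[t]=res
    return out
E
python3 - <<'E'
from h import *
locate('vise lever_bar lug socket_a drift_handle drift_tip rack tray sink_a_grip chuck_a_grip'.split(),n=6,minc=4)
T=cv2.imread('pics/top0.png');S=cv2.imread('pics/scene0.png')
r=lambda I,y,x,h,w:cv2.resize(I[y:y+h,x:x+w],(400,300),interpolation=cv2.INTER_CUBIC)
cv2.imwrite('pics/m1.png',np.vstack([np.hstack([r(T,150,315,75,100),r(T,175,185,120,160)]),np.hstack([r(S,138,290,75,100),r(S,225,240,120,160)])]))
E
```

```text
vise 12 [605.9  48.4  -1.8] {'scene': [604.4, 47.0, -2.1], 'top': [607.4, 49.8, -1.5]}
lever_bar 12 [439.1  44.1  31.8] {'scene': [439.5, 47.5, 32.1], 'top': [438.8, 40.8, 31.5]}
lug 12 [606.7  41.  136.1] {'scene': [604.0, 39.3, 135.4], 'top': [609.4, 42.7, 136.8]}
socket_a 12 [606.4 -11.  125.9] {'scene': [604.4, -11.8, 126.8], 'top': [608.5, -10.1, 125.0]}
socket_a 11 [605.6  91.2 127.2] {'scene': [605.7, 89.3, 125.5], 'top': [605.3, 93.4, 129.1]}
drift_handle 12 [377.5 224.2  18.7] {'scene': [380.5, 224.5, 18.4], 'top': [374.6, 223.9, 19.0]}
drift_tip 11 [505.  204.1   2.4] {'scene': [505.3, 204.6, 4.4], 'top': [504.7, 203.7, 0.7]}
rack 12 [481.9 359.3  -1.5] {'scene': [482.2, 360.0, -1.2], 'top': [481.6, 358.6, -1.9]}
tray 11 [442.3 -92.1   2.5] {'scene': [442.6, -88.9, 0.9], 'top': [442.0, -94.8, 3.9]}
sink_a_grip 12 [567.9 229.1  78.3] {'scene': [567.8, 230.5, 79.4], 'top': [568.0, 227.6, 77.3]}
sink_a_grip 12 [603.9  92.6 147.9] {'scene': [602.6, 93.8, 149.6], 'top': [605.2, 91.5, 146.2]}
sink_a_grip 12 [ 555.5 -106.8   83.7] {'scene': [554.9, -106.4, 85.6], 'top': [556.0, -107.2, 81.9]}
sink_a_grip 12 [613.1 176.1  78.9] {'scene': [611.5, 174.4, 80.8], 'top': [614.7, 177.7, 77.0]}
chuck_a_grip 10 [407.1 394.7 107. ] {'scene': [404.2, 394.1, 104.5], 'top': [409.0, 395.0, 108.8]}
```

View pics/m1.png

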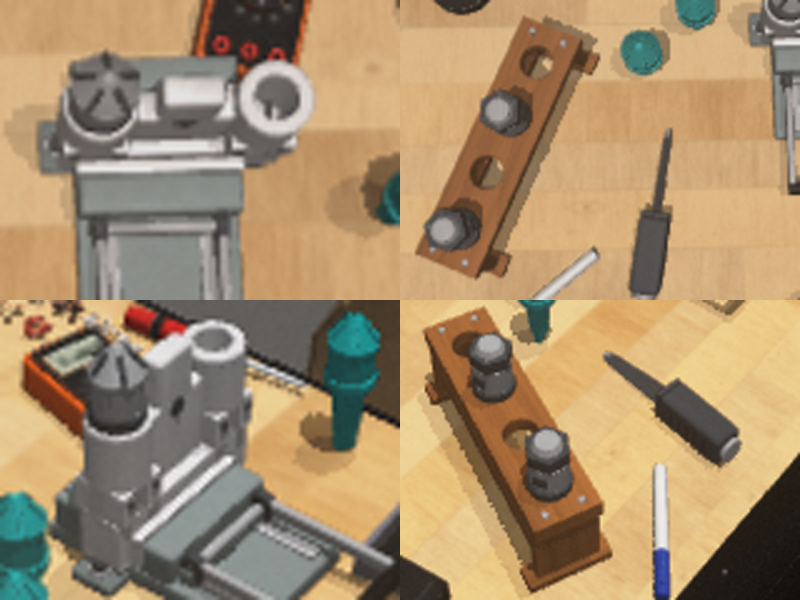

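```bash
python3 - <<'E'
from h import *
t=snap('top');s=snap('scene')
pr=lambda n,*a:print(n,np.round(ray(*a)*1000,1))
pr('rim top',t,384.2,174.5,.127);pr('rim sc',s,344.2,147.5,.127)
# barrels: vise left edge etc. lug top centre
pr('lug top',t,315+194/4,150+92/4,.151);pr('lug sc',s,290+170/4,138+48/4,.151)
pr('sinkTip top',t,315+104/4,150+75/4,.183);pr('sinkTip sc',s,290+118/4,138+43/4,.183)
# lever bar arms outer edges
k=160/400
for n,u,v in(('pk far',537,62),('c2 top',500,110),('pk mid',488,172),('c1 top',447,229)):
    pr(n,t,185+u*k,175+v*k,.140 if n[0]=='c' else .084)
for n,u,v in(('c2 sc',490,349),('c1 sc',548,447)):
    pr(n,s,240+(u-400)*k,225+(v-300)*k,.140)
print(get_obs()['clock'])
E
```

```text
rim top [605.1 -11.8 127. ]
rim sc [604.9 -15.4 127. ]
lug top [603.5  38.7 151. ]
lug sc [602.9  36.8 151. ]
sinkTip top [605.8  90.8 183. ]
sinkTip sc [604.8  85.5 183. ]
pk far [553.3 -54.7  84. ]
c2 top [501.9  -6.2 140. ]
pk mid [450.5  -3.5  84. ]
c1 top [399.9  44.4 140. ]
c2 sc [504.1 350.  140. ]
c1 sc [401.  394.7 140. ]
8.5
```

```bash
python3 - <<'E'
from h import *
t=snap('top')
k=160/400
for n,u,v in(('pk far',537,62),('c2 top',500,110),('pk mid',488,172),('c1 top',447,229)):
    print(n,np.round(1000*ray(t,185+(u-400)*k,175+v*k,.140 if n[0]=='c' else .084),1))
E
```

```text
pk far [559.8 323.1  84. ]
c2 top [508.1 343.9 140. ]
pk mid [457.4 367.   84. ]
c1 top [406.5 387.2 140. ]
```

{"fn": "play_rows", "kwargs": {"plan": [[-2.49,2.11,0,0,0,0],[-2.49,2.11,0,0,0,0],[-2.49,2.11,0,0,0,0],[-2.49,2.11,0,0,0,0],[-2.49,2.11,0,0,0,0],[-2.49,2.11,0,0,0,0],[-2.49,2.11,0,0,0,0],[-2.49,2.11,0,0,0,0],[-2.49,2.11,0,0,0,0],[-2.49,2.11,0,0,0,0],[-2.49,2.11,0,0,0,0],[-2.49,2.11,0,0,0,0],[-2.49,2.11,0,0,0,0],[-2.49,2.11,0,0,0,0],[-1.05,3.16,0,0,0,0],[-1.05,3.16,0,0,0,0],[-1.05,3.16,0,0,0,0],[-1.05,3.16,0,0,0,0],[-1.05,3.16,0,0,0,0],[-1.05,3.16,0,0,0,0]]}}

```text
clock: 10.22
tool_pos: [0.4502, -0.049, 0.246]
orientation: [-180.0, 0.1, -161.6]
force: [0.3, 0.7, -0.3]
opening: 0.0878
gripper_force: 0.0
```

{"fn": "play_rows", "kwargs": {"plan": [[0,0,0,0,0,-7.1],[0,0,0,0,0,-7.1],[0,0,0,0,0,-7.1],[0,0,0,0,0,-7.1],[0,0,0,0,0,-7.1],[0,0,0,0,0,-7.1],[0,0,0,0,0,-7.1],[0,0,0,0,0,-7.1],[0,0,0,0,0,-7.1],[0,0,0,0,0,-7.1],[0,0,0,0,0,-7.1],[0,0,0,0,0,-7.1],[0,0,0,0,0,-7.1],[0,0,0,0,0,-7.1],[0,0,0,0,0,-7.1],[0,0,0,0,0,-7.1],[0,0,0,0,0,-7.1],[0,0,0,0,0,-7.1],[0,0,0,0,0,-7.1],[0,0,0,0,0,-7.1]], "grip": 6}}

```text
clock: 11.88
tool_pos: [0.4505, -0.0505, 0.2458]
orientation: [-180.0, -0.0, -19.3]
force: [0.4, -0.1, 0.5]
opening: 0.0599
gripper_force: 0.0
```

```bash
cat >> h.py <<'E'
def plan(p,yaw,tilt=True):
    o=get_obs();M=R.from_euler('xyz',o['orientation'],degrees=True)
    d=M.inv().apply(np.array(p)-o['tool_pos'])*100
    # shift is expressed in the CURRENT tool axes; then turn
    w=(M.inv()*R.from_euler('xyz',[180,0,yaw],degrees=True)).as_rotvec(degrees=True)
    M2=R.from_euler('xyz',[180,0,yaw],degrees=True)
    print('t',round(o['clock'],2),'tcp',np.round(o['tool_pos']*1000,1),'rpy',np.round(o['orientation'],1),'F',np.round(o['force'],1),'open',round(o['opening']*1000,1),'j6',round(o['joint_pos'][5],1))
    print('shift now-axes cm',np.round(d,2),'turn',np.round(w,1),' shift new-axes cm',np.round(M2.inv().apply(np.array(p)-o['tool_pos'])*100,2))
E
python3 - <<'E'
from h import *
locate(['drift_handle','drift_tip'],n=2)
plan([.3775,.224,.15],-9)
E
```

```text
drift_handle 2 [380.4 227.2  17.4] {'scene': [380.4, 227.2, 17.4]}
drift_tip 4 [504.  204.3   3. ] {'scene': [503.0, 206.0, 2.9], 'top': [505.0, 202.6, 3.0]}
t 12.48 tcp [450.5 -50.5 245.6] rpy [-180.    -0.   -19.7] F [-0.   0.2  0.6] open 59.8 j6 51.7
shift now-axes cm [-16.11 -23.4    9.56] turn [ -0.   -0.  -10.7]  shift new-axes cm [-11.5  -25.97   9.56]
```

{"fn": "play_rows", "kwargs": {"plan": [[-1.61,-2.34,0.5,0,0,0],[-1.61,-2.34,0.5,0,0,0],[-1.61,-2.34,0.5,0,0,0],[-1.61,-2.34,0.5,0,0,0],[-1.61,-2.34,1,0,0,0],[-1.61,-2.34,1,0,0,0],[-1.61,-2.34,1,0,0,0],[-1.61,-2.34,1,0,0,0],[-1.61,-2.34,1,0,0,0],[-1.61,-2.34,1,0,0,0],[0,0,1,0,0,-5.3],[0,0,1,0,0,-5.3],[0,0,0,0,0,0],[0,0,0,0,0,0]], "grip": 4.6}}

```text
clock: 13.65
tool_pos: [0.3772, 0.2238, 0.1454]
orientation: [179.9, 0.0, -9.2]
force: [-0.1, 0.3, 0.6]
opening: 0.046
gripper_force: 0.0
```

```bash
python3 - <<'E'
from h import *
print(np.round(get_obs()['joint_pos'],1))
locate(['drift_handle','drift_tip'],n=2,minc=1)
plan([.379,.2245,.022],-9)
snap('top','t1.png');I=cv2.imread('pics/t1.png');cv2.imwrite('pics/t1c.png',cv2.resize(I[190:340,180:380],(800,600),interpolation=cv2.INTER_CUBIC))
E
```

```text
[ 56.6   3.5 -36.    0.  -50.6  24.2]
drift_handle 2 [379.6 225.   18.7] {'scene': [379.6, 225.0, 18.7]}
drift_handle 1 [607.2  47.   -0.8] {'scene': [607.2, 47.0, -0.8]}
drift_tip 4 [503.8 204.3   2.9] {'scene': [503.9, 205.8, 4.6], 'top': [503.7, 202.9, 1.2]}
drift_tip 2 [ 6.890e+02 -1.275e+02  1.000e-01] {'scene': [689.4, -130.0, 1.3], 'top': [688.6, -125.0, -1.1]}
drift_tip 1 [437.5  41.   34. ] {'top': [437.5, 41.0, 34.0]}
t 14.25 tcp [377.5 223.9 145.7] rpy [-180.   -0.   -9.] F [-0.9 -0.1  0.6] open 46.0 j6 24.4
shift now-axes cm [ 0.14 -0.08 12.37] turn [-0. -0. -0.]  shift new-axes cm [ 0.14 -0.08 12.37]
```

View pics/t1c.png

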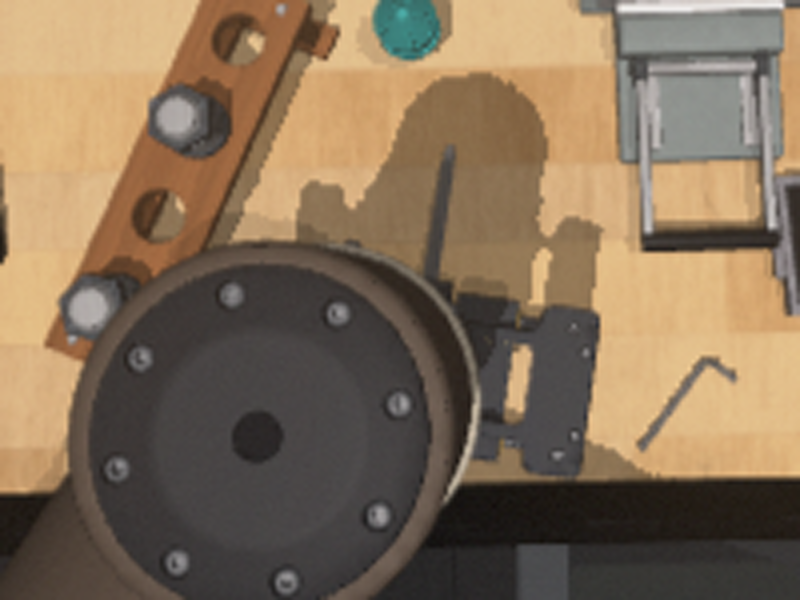

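{"fn": "play_rows", "kwargs": {"plan": [[0.14,-0.08,1.5,0,0,0],[0,0,1.5,0,0,0],[0,0,1.5,0,0,0],[0,0,1.5,0,0,0],[0,0,1.5,0,0,0],[0,0,1.5,0,0,0],[0,0,1.0,0,0,0],[0,0,0.7,0,0,0],[0,0,0.7,0,0,0],[0,0,0.5,0,0,0],[0,0,0.4,0,0,0],[0,0,0,0,0,0]]}}

```text
clock: 15.3
tool_pos: [0.3788, 0.2244, 0.0221]
orientation: [180.0, 0.0, -9.0]
force: [-0.3, -0.1, 0.3]
opening: 0.0461
gripper_force: 0.0
```

{"fn": "play_rows", "kwargs": {"plan": [[0,0,0,0,0,0],[0,0,0,0,0,0],[0,0,0,0,0,0],[0,0,0,0,0,0],[0,0,0,0,0,0]], "grip": 0}}

```text
clock: 15.72
tool_pos: [0.3791, 0.2248, 0.023]
orientation: [-180.0, -0.0, -9.0]
force: [-0.0, 1.2, 3.3]
opening: 0.0298
gripper_force: 30.0
```

{"fn": "play_rows", "kwargs": {"plan": [[0,0,-1,0,0,0],[0,0,-2,0,0,0],[0,0,-2.5,0,0,0],[0,0,-2.5,0,0,0],[0,0,-2.5,0,0,0],[0,0,-2,0,0,0],[0,0,-1,0,0,0],[0.92,1.55,0,0,0,0],[0.92,1.55,0,0,0,0],[0.92,1.55,0,0,0,0],[0.92,1.55,0,0,0,0],[0.92,1.55,0,0,0,0],[0.92,1.55,0,0,0,0],[0.92,1.55,0,0,0,0],[0.92,1.55,0,0,0,0],[0,0,0,0,0,-4.5],[0,0,0,0,0,-4.5],[0,0,0,0,0,0],[0,0,0,0,0,0]]}}

```text
clock: 17.3
tool_pos: [0.4318, 0.0903, 0.1573]
orientation: [180.0, 0.0, -0.2]
force: [0.0, -0.5, -1.9]
opening: 0.0297
gripper_force: 30.0
```

```bash
python3 - <<'E'
from h import *
plan([.4325,.091,.08],0)
locate(['drift_tip','socket_a','sink_a_grip','lug'],n=3,minc=2)
T=snap('top','t2.png')['frame'];S=snap('scene','s2.png')['frame']
T=cv2.imread('pics/t2.png');S=cv2.imread('pics/s2.png')
r=lambda I,y,x,h,w:cv2.resize(I[y:y+h,x:x+w],(400,600),interpolation=cv2.INTER_CUBIC)
cv2.imwrite('pics/m2.png',np.hstack([r(T,150,300,150,100),r(S,130,290,150,100)]))
E
```

```text
t 17.3 tcp [431.8  90.3 157.3] rpy [180.    0.   -0.2] F [ 0.  -0.5 -1.9] open 29.7 j6 52.3
shift now-axes cm [ 0.07 -0.07  7.73] turn [ 0.   0.  -0.2]  shift new-axes cm [ 0.07 -0.07  7.73]
drift_tip 6 [558.4  88.9 137.2] {'scene': [557.5, 89.0, 137.2], 'top': [559.4, 88.8, 137.2]}
socket_a 6 [606.1 -10.9 126.2] {'scene': [603.8, -11.3, 127.3], 'top': [608.3, -10.5, 125.1]}
socket_a 6 [605.5  89.9 128. ] {'scene': [605.5, 87.9, 125.9], 'top': [605.6, 92.0, 130.1]}
sink_a_grip 6 [613.7 177.   78.9] {'scene': [611.9, 175.8, 80.0], 'top': [615.5, 178.3, 77.9]}
sink_a_grip 6 [567.8 228.2  78.2] {'scene': [567.8, 228.9, 78.5], 'top': [567.8, 227.5, 77.9]}
sink_a_grip 6 [604.8  91.9 149.1] {'scene': [604.0, 93.8, 149.5], 'top': [605.7, 90.0, 148.6]}
sink_a_grip 3 [ 555.  -107.8   81.7] {'top': [555.0, -107.8, 81.7]}
lug 6 [605.7  40.9 136.3] {'scene': [603.3, 40.9, 134.5], 'top': [608.1, 41.0, 138.0]}
```

View pics/m2.png

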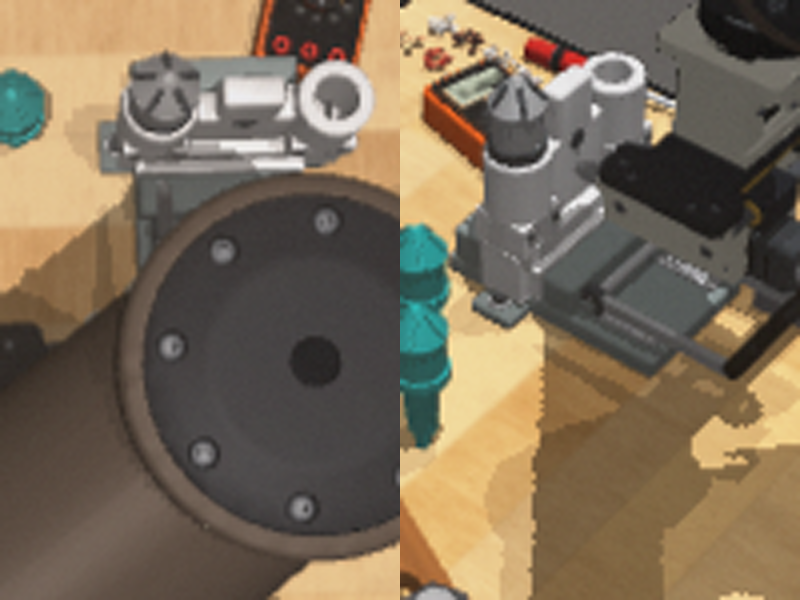

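{"fn": "play_rows", "kwargs": {"plan": [[0,-0.07,1.5,0,0,-0.2],[0,0,1.5,0,0,0],[0,0,1.5,0,0,0],[0,0,1.5,0,0,0],[0,0,1.0,0,0,0],[0,0,0.75,0,0,0],[0,0,0,0,0,0],[1,0,0,0,0,0],[0.5,0,0,0,0,0],[0.5,0,0,0,0,0],[0.5,0,0,0,0,0],[0.5,0,0,0,0,0],[0.5,0,0,0,0,0],[0,0,0,0,0,0]]}}

```text
clock: 20.07
tool_pos: [0.4683, 0.0915, 0.0802]
orientation: [-180.0, -0.0, 0.2]
force: [0.9, 0.3, -2.8]
opening: 0.0298
gripper_force: 30.0
```

```bash
python3 - <<'E'
from h import *
plan([.53,.091,.0795],0)
locate(['drift_tip','drift_handle'],n=2,minc=1)
S=snap('scene','s3.png')
I=cv2.imread('pics/s3.png');cv2.imwrite('pics/s3c.png',cv2.resize(I[140:230,290:410],(800,600),interpolation=cv2.INTER_CUBIC))
E
```

```text
t 20.07 tcp [468.3  91.5  80.2] rpy [-180.    -0.     0.2] F [ 0.9  0.3 -2.8] open 29.8 j6 55.4
shift now-axes cm [6.17 0.07 0.08] turn [-0.  -0.   0.2]  shift new-axes cm [6.17 0.05 0.07]
drift_handle 2 [469.   89.   75.2] {'scene': [469.0, 89.0, 75.2]}
```

View pics/s3c.png

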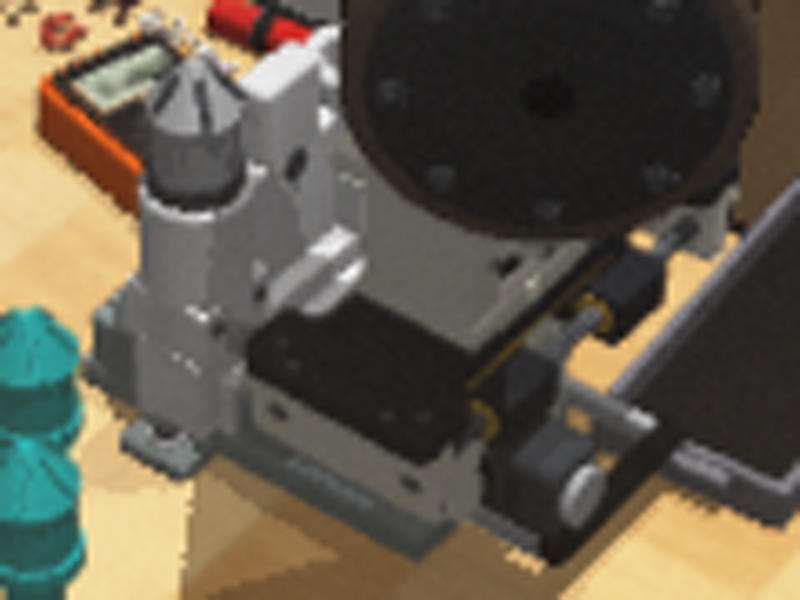

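{"fn": "play_rows", "kwargs": {"plan": [[0.4,0,0,0,0,0],[0.4,0,0,0,0,0],[0.4,0,0,0,0,0],[0.4,0,0,0,0,0],[0.3,0,0,0,0,0],[0,0,0,0,0,0]]}}

```text
clock: 21.22
tool_pos: [0.4869, 0.0914, 0.0799]
orientation: [180.0, -0.0, 0.2]
force: [0.8, 0.4, -2.3]
opening: 0.0299
gripper_force: 30.0
```

{"fn": "play_rows", "kwargs": {"plan": [[0.4,0,0,0,0,0],[0.4,0,0,0,0,0],[0.4,0,0,0,0,0],[0.4,0,0,0,0,0],[0.4,0,0,0,0,0],[0.4,0,0,0,0,0],[0.4,0,0,0,0,0],[0.4,0,0,0,0,0],[0.4,0,0,0,0,0],[0.4,0,0,0,0,0],[0,0,0,0,0,0],[0,0,0,0,0,0]]}}

```text
clock: 22.22
tool_pos: [0.5275, 0.0918, 0.0806]
orientation: [-180.0, -0.1, 0.2]
force: [0.3, -1.5, -3.3]
opening: 0.0295
gripper_force: 30.0
```

```bash
python3 - <<'E'
from h import *
plan([.528,.091,.0795],0)
locate(['sink_a_grip'],n=3,minc=2)
E
```

```text
t 22.22 tcp [527.5  91.8  80.6] rpy [-1.8e+02 -1.0e-01  2.0e-01] F [ 0.3 -1.5 -3.3] open 29.5 j6 59.3
shift now-axes cm [0.05 0.08 0.11] turn [-0.  -0.1  0.2]  shift new-axes cm [0.05 0.08 0.11]
sink_a_grip 6 [ 555.6 -106.4   83.1] {'scene': [555.5, -104.2, 85.6], 'top': [555.6, -108.6, 80.7]}
sink_a_grip 6 [614.1 175.8  79.2] {'scene': [612.0, 174.1, 80.7], 'top': [616.2, 177.4, 77.6]}
sink_a_grip 3 [569.6 229.5  80.2] {'scene': [569.6, 229.5, 80.2]}
sink_a_grip 3 [603.7  94.7 157.1] {'scene': [603.7, 94.7, 157.1]}
```

{"fn": "play_rows", "kwargs": {"plan": [[0.3,0,0,0,0,0],[0,0,0,0,0,0],[0,0,0,0,0,0],[-1,0,0,0,0,0],[-2,0,0,0,0,0],[-2,0,0,0,0,0],[-2,0,0,0,0,0],[-2,0,0,0,0,0],[-1,0,0,0,0,0],[0,0,0,0,0,0]]}}

```text
clock: 23.65
tool_pos: [0.4271, 0.0908, 0.0803]
orientation: [-180.0, 0.0, 0.2]
force: [0.3, -0.3, -2.2]
opening: 0.0301
gripper_force: 30.0
```

```bash
python3 - <<'E'
from h import *
plan([.3795,.225,.15],-9)
locate(['sink_a_grip'],n=2,minc=2)
E
```

```text
t 23.65 tcp [427.1  90.8  80.3] rpy [-180.     0.     0.2] F [ 0.3 -0.3 -2.2] open 30.1 j6 52.2
shift now-axes cm [ -4.71 -13.44  -6.96] turn [-0.   0.   9.2]  shift new-axes cm [ -6.8  -12.51  -6.97]
sink_a_grip 4 [603.2  91.8 154.8] {'scene': [602.2, 93.8, 157.0], 'top': [604.3, 89.8, 152.5]}
sink_a_grip 4 [570.1 229.8  77.5] {'scene': [570.4, 230.7, 77.7], 'top': [569.8, 228.9, 77.4]}
sink_a_grip 4 [612.4 175.5  78.1] {'scene': [610.2, 173.7, 79.0], 'top': [614.6, 177.4, 77.3]}
sink_a_grip 2 [ 555.2 -108.9   83.7] {'top': [555.2, -108.9, 83.7]}
```

{"fn": "play_rows", "kwargs": {"plan": [[-0.59,-1.68,0,0,0,0],[-0.59,-1.68,0,0,0,0],[-0.59,-1.68,0,0,0,0],[-0.59,-1.68,0,0,0,0],[-0.59,-1.68,0,0,0,0],[-0.59,-1.68,0,0,0,0],[-0.59,-1.68,0,0,0,0],[-0.59,-1.68,0,0,0,0],[0,0,1,0,0,4.6],[0,0,1.5,0,0,4.6],[0,0,1.5,0,0,0],[0,0,1,0,0,0],[0,0,0.5,0,0,0],[0,0,0.2,0,0,0],[0,0,0,0,0,0],[0,0,0,0,0,0]]}}

```text
clock: 25.38
tool_pos: [0.3819, 0.2258, 0.0233]
orientation: [-180.0, -0.0, -9.0]
force: [0.8, 0.0, -1.3]
opening: 0.03
gripper_force: 30.0
```

{"fn": "play_rows", "kwargs": {"plan": [[0,0,0,0,0,0],[0,0,0,0,0,0],[0,0,0,0,0,0],[0,0,-1,0,0,0],[0,0,-2,0,0,0],[0,0,-3,0,0,0],[0,0,-3,0,0,0],[0,0,-3,0,0,0],[0,0,-3,0,0,0],[0,0,-3,0,0,0],[0,0,-3,0,0,0],[0,0,-1,0,0,0],[0,0,0,0,0,0]], "grip": 4.4}}

```text
clock: 26.47
tool_pos: [0.3827, 0.2267, 0.2463]
orientation: [-179.7, -0.2, -9.0]
force: [-0.4, 0.5, -0.3]
opening: 0.0443
gripper_force: 0.0
```

```bash
python3 - <<'E'
from h import *
plan([.604,.091,.235],-90)
E
```

```text
t 26.47 tcp [382.7 226.7 246.3] rpy [-179.7   -0.2   -9. ] F [-0.4  0.5 -0.3] open 44.3 j6 24.8
shift now-axes cm [23.98  9.94  1.16] turn [-0.4  0.1 81. ]  shift new-axes cm [ 13.57 -22.13   1.13]
```

{"fn": "play_rows", "kwargs": {"plan": [[2.66,1.1,0,0,0,0],[2.66,1.1,0,0,0,0],[2.66,1.1,0,0,0,0],[2.66,1.1,0,0,0,0],[2.66,1.1,0,0,0,0],[2.66,1.1,0,0,0,0],[2.66,1.1,0,0,0,0],[2.66,1.1,0,0,0,0],[2.66,1.1,0,0,0,0],[0,0,0,0,0,7.1],[0,0,0,0,0,7.1],[0,0,0,0,0,7.1],[0,0,0,0,0,7.1],[0,0,0,0,0,7.1],[0,0,0,0,0,7.1],[0,0,0,0,0,7.1],[0,0,0,0,0,7.1],[0,0,0,0,0,7.1],[0,0,0,0,0,7.1],[0,0,0,0,0,7.1]], "grip": 5.6}}

```text
clock: 28.13
tool_pos: [0.6019, 0.09, 0.2415]
orientation: [179.9, -0.0, -87.5]
force: [0.5, 0.2, 0.5]
opening: 0.0558
gripper_force: 0.0
```

{"fn": "play_rows", "kwargs": {"plan": [[0,0,0,0,0,2.9],[0,0,0,0,0,0]]}}

```text
clock: 28.3
tool_pos: [0.602, 0.09, 0.2416]
orientation: [179.9, -0.0, -90.2]
force: [1.0, 0.4, -0.2]
opening: 0.0561
gripper_force: 0.0
```

```bash
python3 - <<'E'
from h import *
locate(['drift_tip','drift_handle'],n=1,minc=1)
plan([.604,.091,.166],-90)
E
```

```text
drift_tip 1 [506.4 205.9   4.3] {'scene': [506.4, 205.9, 4.3]}
drift_handle 1 [383.9 226.9  19.7] {'scene': [383.9, 226.9, 19.7]}
drift_handle 1 [444.2 -88.7  -2.4] {'scene': [444.2, -88.7, -2.4]}
t 28.6 tcp [602.4  90.2 242.8] rpy [180.  -0. -90.] F [0.5 0.8 0.8] open 55.9 j6 -26.8
shift now-axes cm [-0.08 -0.16  7.68] turn [ 0. -0.  0.]  shift new-axes cm [-0.08 -0.16  7.68]
```

{"fn": "play_rows", "kwargs": {"plan": [[-0.08,-0.16,1.5,0,0,0],[0,0,1.5,0,0,0],[0,0,1.5,0,0,0],[0,0,1.2,0,0,0],[0,0,1.0,0,0,0],[0,0,0.6,0,0,0],[0,0,0.35,0,0,0],[0,0,0,0,0,0],[0,0,0,0,0,0]]}}

```text
clock: 29.35
tool_pos: [0.6044, 0.0911, 0.167]
orientation: [-180.0, 0.0, -90.0]
force: [0.8, 0.2, -0.4]
opening: 0.0556
gripper_force: 0.0
```

{"fn": "play_rows", "kwargs": {"plan": [[0,0,0,0,0,0],[0,0,0,0,0,0],[0,0,0,0,0,0],[0,0,0,0,0,0],[0,0,0,0,0,0],[0,0,0,0,0,0]], "grip": 2.5}}

```text
clock: 29.85
tool_pos: [0.6044, 0.0911, 0.1668]
orientation: [-180.0, 0.0, -90.0]
force: [0.9, 0.1, 1.0]
opening: 0.0347
gripper_force: 30.0
```

{"fn": "play_rows", "kwargs": {"plan": [[0,0,-0.5,0,0,0],[0,0,-0.8,0,0,0],[0,0,-1,0,0,0],[0,0,-1,0,0,0],[0,0,-1,0,0,0],[0,0,-1.5,0,0,0],[0,0,-1.5,0,0,0],[0,0,-1,0,0,0],[0,0,0,0,0,0]]}}

```text
clock: 30.6
tool_pos: [0.6052, 0.0913, 0.2529]
orientation: [-179.7, 0.1, -90.0]
force: [0.7, 0.7, -1.9]
opening: 0.0347
gripper_force: 30.0
```

```bash
python3 - <<'E'
from h import *
plan([.5592,.3238,.25],-24)
locate(['sink_a','sink_a_grip'],n=1,minc=1)
E
```

```text
t 30.6 tcp [605.2  91.3 252.9] rpy [-1.797e+02  1.000e-01 -9.000e+01] F [ 0.7  0.7 -1.9] open 34.7 j6 -26.9
shift now-axes cm [-23.25   4.61   0.3 ] turn [ -0.3  -0.1 -66. ]  shift new-axes cm [-13.66 -19.37   0.29]
sink_a 2 [571.6 227.6   2.4] {'scene': [571.0, 227.3, 2.5], 'top': [572.3, 228.0, 2.2]}
sink_a 2 [ 557.2 -107.2   -0.7] {'scene': [555.8, -109.2, -1.2], 'top': [558.6, -105.1, -0.2]}
sink_a 1 [ 688.  -127.6   -1.2] {'scene': [688.0, -127.6, -1.2]}
sink_a 1 [607.2  89.  160.3] {'scene': [607.2, 89.0, 160.3]}
sink_a 1 [509.9 350.1  26.2] {'scene': [509.9, 350.1, 26.2]}
sink_a 1 [ 6.156e+02  1.772e+02 -3.000e-01] {'top': [615.6, 177.2, -0.3]}
sink_a_grip 2 [611.3 176.7  78.1] {'scene': [608.9, 175.4, 78.2], 'top': [613.7, 178.0, 78.1]}
sink_a_grip 2 [570.6 228.4  76.5] {'scene': [569.1, 230.6, 77.3], 'top': [572.1, 226.3, 75.7]}
sink_a_grip 2 [ 556.2 -106.1   82.7] {'scene': [556.0, -105.0, 85.2], 'top': [556.3, -107.2, 80.3]}
sink_a_grip 1 [605.7  93.2 242. ] {'scene': [605.7, 93.2, 242.0]}
sink_a_grip 1 [441.8 -94.9   2.2] {'top': [441.8, -94.9, 2.2]}
```

{"fn": "play_rows", "kwargs": {"plan": [[-2.32,0.46,0,0,0,0],[-2.32,0.46,0,0,0,0],[-2.32,0.46,0,0,0,0],[-2.32,0.46,0,0,0,0],[-2.32,0.46,0,0,0,0],[-2.32,0.46,0,0,0,0],[-2.32,0.46,0,0,0,0],[-2.32,0.46,0,0,0,0],[-2.32,0.46,0,0,0,0],[-2.32,0.46,0,0,0,0],[0,0,0,0,0,-6.6],[0,0,0,0,0,-6.6],[0,0,0,0,0,-6.6],[0,0,0,0,0,-6.6],[0,0,0,0,0,-6.6],[0,0,0,0,0,-6.6],[0,0,0,0,0,-6.6],[0,0,0,0,0,-6.6],[0,0,0,0,0,-6.6],[0,0,0,0,0,-6.6]]}}

```text
clock: 32.57
tool_pos: [0.5579, 0.3228, 0.2486]
orientation: [179.9, 0.0, -23.7]
force: [-0.0, 0.1, -1.7]
opening: 0.0346
gripper_force: 30.0
```

{"fn": "play_rows", "kwargs": {"plan": [[0,0,1,0,0,0],[0,0,1.5,0,0,0],[0,0,1.5,0,0,0],[0,0,1.0,0,0,0],[0,0,0.8,0,0,0],[0,0,0,0,0,0]]}}

```text
clock: 33.07
tool_pos: [0.5573, 0.3223, 0.189]
orientation: [179.8, 0.1, -24.1]
force: [0.2, 0.3, -2.1]
opening: 0.0346
gripper_force: 30.0
```

```bash
python3 - <<'E'
from h import *
plan([.5592,.3238,.118],-24)
locate(['sink_a','sink_a_grip','rack'],n=1,minc=1)
S=snap('scene','s4.png');T=snap('top','t4.png')
S=cv2.imread('pics/s4.png');T=cv2.imread('pics/t4.png')
r=lambda I,y,x,h,w:cv2.resize(I[y:y+h,x:x+w],(400,600),interpolation=cv2.INTER_CUBIC)
cv2.imwrite('pics/m4.png',np.hstack([r(T,140,190,120,80),r(S,180,240,120,80)]))
E
```

```text
t 33.07 tcp [557.3 322.3 189. ] rpy [ 1.798e+02  1.000e-01 -2.410e+01] F [ 0.2  0.3 -2.1] open 34.6 j6 18.5
shift now-axes cm [ 0.13 -0.24  7.1 ] turn [ 0.2  0.1 -0.1]  shift new-axes cm [ 0.12 -0.21  7.1 ]
sink_a 2 [ 557.8 -106.6   -1.6] {'scene': [557.0, -107.0, -3.6], 'top': [558.6, -106.3, 0.5]}
sink_a 2 [570.2 228.8   1.6] {'scene': [570.0, 230.6, 1.1], 'top': [570.3, 226.9, 2.0]}
sink_a 1 [557.4 319.1  93. ] {'scene': [557.4, 319.1, 93.0]}
sink_a 1 [ 690.6 -128.6   -1.3] {'scene': [690.6, -128.6, -1.3]}
sink_a 1 [616.4 177.   -1.5] {'top': [616.4, 177.0, -1.5]}
sink_a_grip 2 [567.9 228.5  79.2] {'scene': [568.0, 229.4, 81.6], 'top': [567.8, 227.6, 76.8]}
sink_a_grip 2 [ 556.9 -106.6   85.9] {'scene': [556.3, -105.6, 87.8], 'top': [557.5, -107.6, 84.0]}
sink_a_grip 2 [613.4 178.2  81.3] {'scene': [611.3, 178.0, 83.9], 'top': [615.5, 178.4, 78.7]}
sink_a_grip 1 [555.8 327.6 177.3] {'scene': [555.8, 327.6, 177.3]}
sink_a_grip 1 [605.4  87.  128.6] {'scene': [605.4, 87.0, 128.6]}
rack 2 [481.  359.7  -3.2] {'scene': [480.2, 359.8, -2.8], 'top': [481.7, 359.6, -3.6]}
```

View pics/m4.png

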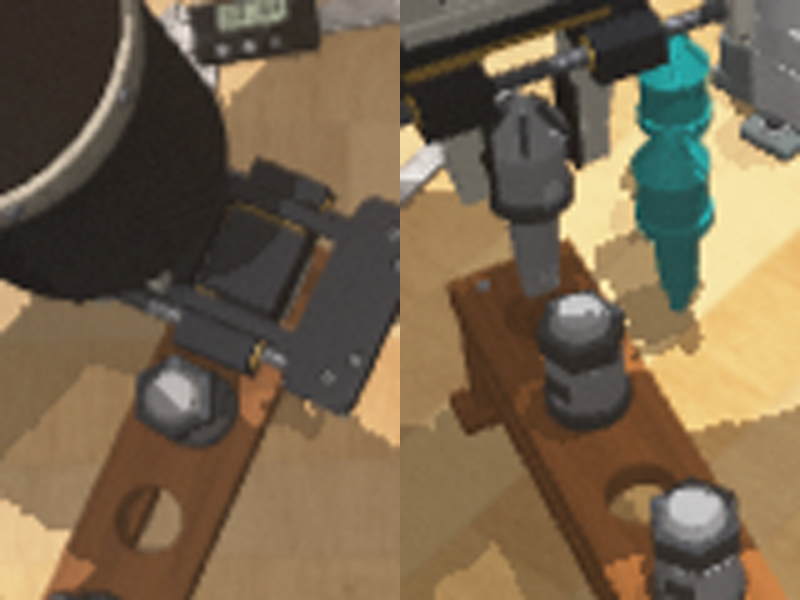

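{"fn": "play_rows", "kwargs": {"plan": [[0.13,-0.2,0,0,0,0],[0,0,1,0,0,0],[0,0,1,0,0,0],[0,0,1,0,0,0],[0,0,1,0,0,0],[0,0,0.8,0,0,0],[0,0,0.8,0,0,0],[0,0,0.7,0,0,0],[0,0,0.4,0,0,0],[0,0,0,0,0,0]]}}

```text
clock: 34.4
tool_pos: [0.5598, 0.3239, 0.1233]
orientation: [179.9, 0.0, -24.0]
force: [-0.0, -0.9, -1.7]
opening: 0.0347
gripper_force: 30.0
```

{"fn": "play_rows", "kwargs": {"plan": [[0,0,0.3,0,0,0],[0,0,0.3,0,0,0],[0,0,0,0,0,0]]}}

```text
clock: 34.65
tool_pos: [0.5605, 0.3246, 0.1189]
orientation: [-179.9, -0.0, -24.0]
force: [0.3, 1.1, -1.4]
opening: 0.0346
gripper_force: 30.0
```

{"fn": "play_rows", "kwargs": {"plan": [[0,0,0,0,0,0],[0,0,0,0,0,0],[0,0,0,0,0,0],[0,0,0,0,0,0],[0,0,-1,0,0,0],[0,0,-1.5,0,0,0],[0,0,-2,0,0,0],[0,0,-2,0,0,0],[0,0,-2,0,0,0],[0,0,0,0,0,0]], "grip": 5.6}}

```text
clock: 35.48
tool_pos: [0.5621, 0.3255, 0.2094]
orientation: [-179.6, -0.2, -24.0]
force: [0.7, 0.5, 0.6]
opening: 0.0558
gripper_force: 0.0
```

```bash
python3 - <<'E'
from h import *
plan([.5075,.3465,.2],-24)
locate(['sink_a_grip','chuck_a_grip'],n=3,minc=2)
E
```

```text
t 35.48 tcp [562.1 325.5 209.4] rpy [-179.6   -0.2  -24. ] F [0.7 0.5 0.6] open 55.8 j6 18.7
shift now-axes cm [-5.84  0.31  0.91] turn [-0.4 -0.2  0. ]  shift new-axes cm [-5.84  0.3   0.94]
sink_a_grip 6 [613.2 176.4  79.1] {'scene': [610.8, 175.9, 81.2], 'top': [615.6, 176.8, 77.1]}
sink_a_grip 6 [ 555.8 -106.9   84.2] {'scene': [555.4, -105.6, 86.0], 'top': [556.2, -108.2, 82.5]}
sink_a_grip 6 [559.7 326.6 105.8] {'scene': [559.2, 327.6, 106.7], 'top': [560.2, 325.6, 105.0]}
sink_a_grip 6 [567.4 229.4  78.6] {'scene': [566.9, 230.9, 80.8], 'top': [567.9, 227.8, 76.4]}
chuck_a_grip 6 [406.9 394.9 106.2] {'scene': [405.8, 395.0, 103.8], 'top': [408.0, 394.8, 108.6]}
```

{"fn": "play_rows", "kwargs": {"plan": [[-1.46,0.02,0,0,0,0],[-1.46,0.02,0,0,0,0],[-1.46,0.02,0,0,0,0],[-1.46,0,0,0,0,0],[0,0,1.5,0,0,0],[0,0,1.5,0,0,0],[0,0,1.5,0,0,0],[0,0,1.5,0,0,0],[0,0,1.3,0,0,0],[0,0,1,0,0,0],[0,0,0.6,0,0,0],[0,0,0.4,0,0,0],[0,0,0,0,0,0]]}}

```text
clock: 37.47
tool_pos: [0.5061, 0.3476, 0.1101]
orientation: [180.0, 0.0, -24.0]
force: [-0.4, -0.6, 0.3]
opening: 0.056
gripper_force: 0.0
```

{"fn": "play_rows", "kwargs": {"plan": [[0,0,0,0,0,0],[0,0,0,0,0,0],[0,0,0,0,0,0],[0,0,0,0,0,0],[0,0,0,0,0,0],[0,0,0,0,0,0]], "grip": 2.5}}

```text
clock: 37.97
tool_pos: [0.5071, 0.3479, 0.1116]
orientation: [-179.9, -0.0, -24.0]
force: [-1.1, 0.3, 6.2]
opening: 0.033
gripper_force: 65.1
```

{"fn": "play_rows", "kwargs": {"plan": [[0,0,0,0,0,0],[0,0,0,0,0,0],[0,0,-0.5,0,0,0],[0,0,0,0,0,0]], "grip": 5.6}}

```text
clock: 38.3
tool_pos: [0.5066, 0.3474, 0.1161]
orientation: [180.0, -0.0, -24.0]
force: [1.0, -0.4, -0.2]
opening: 0.0535
gripper_force: 0.0
```

{"fn": "play_rows", "kwargs": {"plan": [[0,0,0,0,0,0],[0,0,0,0,0,0],[0,0,0,0,0,0],[0,0,0,0,0,0],[0,0,0,0,0,0],[0,0,0,0,0,0]], "grip": 2.5}}

```text
clock: 38.8
tool_pos: [0.5065, 0.3474, 0.1153]
orientation: [180.0, 0.0, -24.0]
force: [0.5, 0.0, -1.1]
opening: 0.0337
gripper_force: 30.0
```

Good. Lift.

{"fn": "play_rows", "kwargs": {"plan": [[0,0,-0.5,0,0,0],[0,0,-1,0,0,0],[0,0,-1.5,0,0,0],[0,0,-1.5,0,0,0],[0,0,-2,0,0,0],[0,0,-2,0,0,0],[0,0,-2,0,0,0],[0,0,-2,0,0,0],[0,0,-1.5,0,0,0],[0,0,0,0,0,0]]}}

```text
clock: 39.63
tool_pos: [0.5078, 0.3484, 0.2604]
orientation: [-179.7, -0.2, -24.0]
force: [-0.2, 0.9, -0.3]
opening: 0.0336
gripper_force: 30.0
```

```bash
python3 - <<'E'
from h import *
plan([.6045,.0910,.25],-124)
S=snap('scene','s5.png');T=snap('top','t5.png')
S=cv2.imread('pics/s5.png');o=get_obs();s=snapshot('scene')
M=R.from_euler('xyz',s['attitude'],degrees=True)
q=M.inv().apply(o['tool_pos']-[0,0,.05]-s['position']);u=s['fx']*q[0]/q[2]+s['cx'];v=s['fy']*q[1]/q[2]+s['cy'];print(u,v)
u,v=int(u),int(v)
cv2.imwrite('pics/s5c.png',cv2.resize(S[max(v-45,0):v+45,u-45:u+45],(600,600),interpolation=cv2.INTER_CUBIC))
E
```

```text
t 39.63 tcp [507.8 348.4 260.4] rpy [-179.7   -0.2  -24. ] F [-0.2  0.9 -0.3] open 33.6 j6 13.3
shift now-axes cm [19.3  19.6   0.98] turn [ -0.4   0.2 100. ]  shift new-axes cm [ 15.94 -22.41   1.04]
273.59932226086846 221.06613073467048
```

View pics/s5c.png

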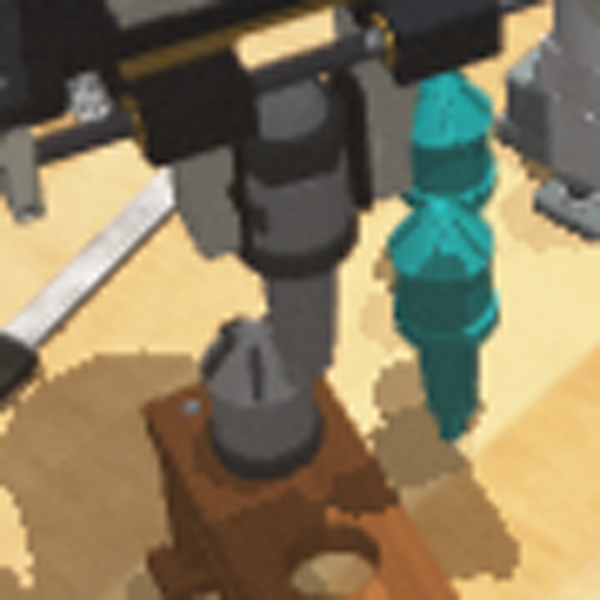

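{"fn": "play_rows", "kwargs": {"plan": [[1.93,1.96,0,0,0,0],[1.93,1.96,0,0,0,0],[1.93,1.96,0,0,0,0],[1.93,1.96,0,0,0,0],[1.93,1.96,0,0,0,0],[1.93,1.96,0,0,0,0],[1.93,1.96,0,0,0,0],[1.93,1.96,0,0,0,0],[1.93,1.96,0,0,0,0],[1.93,1.96,0,0,0,0],[0,0,0,0,0,7],[0,0,0,0,0,7],[0,0,0,0,0,7],[0,0,0,0,0,7],[0,0,0,0,0,7],[0,0,0,0,0,7],[0,0,0,0,0,7],[0,0,0,0,0,7],[0,0,0,0,0,7],[0,0,0,0,0,7]]}}

```text
clock: 41.45
tool_pos: [0.6023, 0.0897, 0.254]
orientation: [179.9, -0.1, -94.4]
force: [-0.0, -0.4, -1.3]
opening: 0.0339
gripper_force: 30.0
```

{"fn": "play_rows", "kwargs": {"plan": [[0,0,0.5,0,0,7.1],[0,0,0.5,0,0,7.1],[0,0,0.5,0,0,7.1],[0,0,0.5,0,0,7.1],[0,0,0.5,0,0,1.6],[0,0,0,0,0,0]]}}

```text
clock: 41.95
tool_pos: [0.6018, 0.0896, 0.228]
orientation: [179.8, -0.2, -124.1]
force: [0.1, 0.1, -3.0]
opening: 0.0338
gripper_force: 30.0
```

```bash
python3 - <<'E'
from h import *
plan([.6045,.0910,.18],-124)
locate(['chuck_a','chuck_a_grip'],n=2,minc=1)
E
```

```text
t 41.95 tcp [601.8  89.6 228. ] rpy [ 179.8   -0.2 -124.1] F [ 0.1  0.1 -3. ] open 33.8 j6 -60.9
shift now-axes cm [-0.28 -0.16  4.8 ] turn [ 0.2 -0.2 -0.1]  shift new-axes cm [-0.27 -0.15  4.8 ]
chuck_a 2 [408.8 393.3  24.6] {'scene': [408.8, 393.3, 24.6]}
chuck_a 2 [604.3  89.4 139.1] {'scene': [604.3, 89.4, 139.1]}
chuck_a_grip 2 [404.5 394.8 103. ] {'scene': [404.5, 394.8, 103.0]}
chuck_a_grip 1 [602.1  88.2 142.1] {'scene': [602.1, 88.2, 142.1]}
```

{"fn": "play_rows", "kwargs": {"plan": [[-0.25,-0.14,0.5,0,0,0],[0,0,0.8,0,0,0],[0,0,0.8,0,0,0],[0,0,0.8,0,0,0],[0,0,0.6,0,0,0],[0,0,0.5,0,0,0],[0,0,0.4,0,0,0],[0,0,0.3,0,0,0],[0,0,0,0,0,0]]}}

```text
clock: 43.3
tool_pos: [0.6055, 0.0912, 0.1829]
orientation: [180.0, -0.0, -124.0]
force: [-0.4, 0.3, -1.6]
opening: 0.0337
gripper_force: 30.0
```

{"fn": "play_rows", "kwargs": {"plan": [[0,0,0.3,0,0,0],[0,0,0.3,0,0,0],[0,0,0.3,0,0,0],[0,0,0.2,0,0,0],[0,0,0,0,0,0],[0,0,0,0,0,0]]}}

```text
clock: 43.8
tool_pos: [0.6058, 0.0913, 0.1725]
orientation: [-180.0, 0.0, -124.0]
force: [0.6, -0.5, -2.4]
opening: 0.0334
gripper_force: 30.0
```

{"fn": "play_rows", "kwargs": {"plan": [[0,0,0.2,0,0,0],[0,0,0.2,0,0,0],[0,0,0,0,0,0],[0,0,0,0,0,0]]}}

```text
clock: 44.13
tool_pos: [0.6057, 0.0915, 0.1684]
orientation: [180.0, 0.0, -124.0]
force: [0.9, 1.9, -2.7]
opening: 0.0335
gripper_force: 30.0
```

{"fn": "play_rows", "kwargs": {"plan": [[0,0,0.2,0,0,0],[0,0,0.2,0,0,0],[0,0,0,0,0,0],[0,0,0,0,0,0]]}}

```text
clock: 44.47
tool_pos: [0.606, 0.0917, 0.1645]
orientation: [-180.0, 0.1, -124.0]
force: [2.2, 4.4, -1.8]
opening: 0.0335
gripper_force: 30.0
```

{"fn": "play_rows", "kwargs": {"plan": [[-0.1,0.02,0,0,0,0],[0,0,0.2,0,0,0],[0,0,0.2,0,0,0],[0,0,0,0,0,0],[0,0,0,0,0,0]]}}

```text
clock: 44.88
tool_pos: [0.606, 0.092, 0.16]
orientation: [180.0, -0.0, -124.0]
force: [3.6, 2.2, -5.3]
opening: 0.0337
gripper_force: 30.0
```

```bash
python3 - <<'E'
from h import *
plan([.6045,.0910,.159],-124)
locate(['chuck_a','chuck_a_grip'],n=2,minc=1)
S=snap('scene','s6.png')
I=cv2.imread('pics/s6.png');cv2.imwrite('pics/s6c.png',cv2.resize(I[125:215,280:400],(800,600),interpolation=cv2.INTER_CUBIC))
E
```

```text
t 44.88 tcp [606.  92. 160.] rpy [ 180.   -0. -124.] F [ 3.6  2.2 -5.3] open 33.7 j6 -60.9
shift now-axes cm [0.17 0.07 0.1 ] turn [ 0. -0. -0.]  shift new-axes cm [0.17 0.07 0.1 ]
chuck_a 2 [407.8 392.   26. ] {'scene': [407.8, 392.0, 26.0]}
chuck_a 1 [441.3 -95.8   2.3] {'top': [441.3, -95.8, 2.3]}
chuck_a 1 [559.5 330.4 107.7] {'scene': [559.5, 330.4, 107.7]}
chuck_a_grip 2 [405.2 394.  102.5] {'scene': [405.2, 394.0, 102.5]}
chuck_a_grip 1 [603.2  -9.5 127.7] {'scene': [603.2, -9.5, 127.7]}
chuck_a_grip 1 [603.   38.9 131.4] {'scene': [603.0, 38.9, 131.4]}
```

View pics/s6c.png

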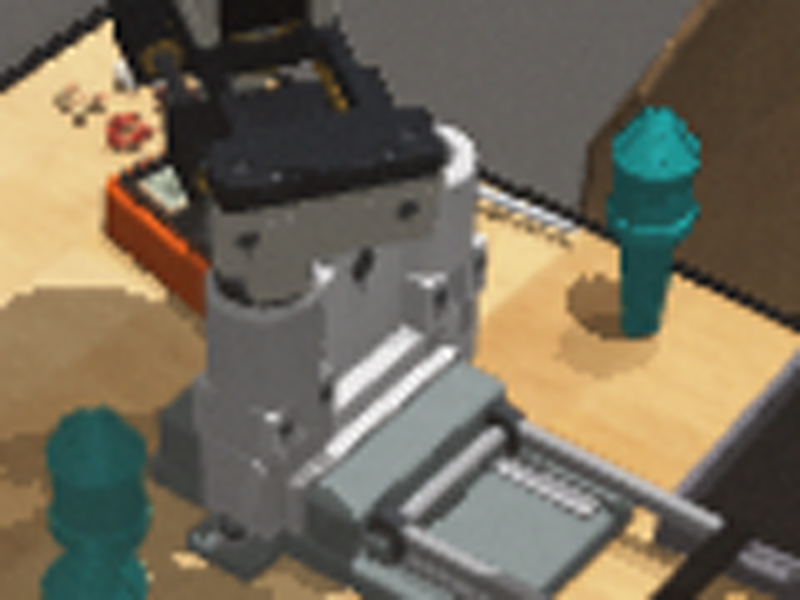

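{"fn": "play_rows", "kwargs": {"plan": [[0,0,0.2,0,0,0],[0,0,0.2,0,0,0],[0,0,0,0,0,0],[0,0,0,0,0,0]]}}

```text
clock: 45.87
tool_pos: [0.6063, 0.0921, 0.1582]
orientation: [-179.9, 0.0, -124.0]
force: [-0.8, 0.2, 7.2]
opening: 0.0331
gripper_force: 30.0
```

{"fn": "play_rows", "kwargs": {"plan": [[0,0,0.2,0,0,0],[0,0,0.2,0,0,0],[0,0,0.2,0,0,0],[0,0,0,0,0,0],[0,0,0,0,0,0]]}}

```text
clock: 46.28
tool_pos: [0.6071, 0.0924, 0.1575]
orientation: [-179.7, 0.2, -123.9]
force: [-14.5, 2.9, 41.2]
opening: 0.0335
gripper_force: 30.1
```

{"fn": "play_rows", "kwargs": {"plan": [[0,0,-0.3,0,0,0],[0,0,-0.3,0,0,0],[0,0,0,0,0,0]]}}

```text
clock: 46.53
tool_pos: [0.6065, 0.0923, 0.1577]
orientation: [-179.9, 0.1, -124.0]
force: [2.1, 2.0, 8.4]
opening: 0.0337
gripper_force: 30.0
```

{"fn": "play_rows", "kwargs": {"plan": [[0,0,0,0,0,0],[0,0,0,0,0,0],[0,0,0,0,0,0],[0,0,-1,0,0,0],[0,0,-1.5,0,0,0],[0,0,-2,0,0,0],[0,0,-2,0,0,0],[0,0,-1,0,0,0],[0,0,0,0,0,0]], "grip": 4.6}}

```text
clock: 47.28
tool_pos: [0.6071, 0.0924, 0.2345]
orientation: [-179.9, 0.2, -124.0]
force: [0.1, -0.1, 0.9]
opening: 0.0457
gripper_force: 0.0
```

```bash
python3 - <<'E'
from h import *
plan([.4065,.3945,.23],-24)
locate(['chuck_a_grip','socket_a'],n=3,minc=2)
S=snap('scene','s7.png')
I=cv2.imread('pics/s7.png');cv2.imwrite('pics/s7c.png',cv2.resize(I[125:215,280:400],(800,600),interpolation=cv2.INTER_CUBIC))
E
```

```text
t 47.28 tcp [607.1  92.4 234.5] rpy [-179.9    0.2 -124. ] F [ 0.1 -0.1  0.9] open 45.7 j6 -60.9
shift now-axes cm [-13.82  33.53   0.41] turn [  -0.3    0.  -100. ]  shift new-axes cm [-30.62 -19.44   0.45]
chuck_a_grip 3 [406.3 396.  105.5] {'scene': [406.3, 396.0, 105.5]}
socket_a 6 [605.   90.5 127.8] {'scene': [604.5, 88.4, 125.2], 'top': [605.5, 92.5, 130.3]}
socket_a 6 [606.1 -12.2 126.5] {'scene': [604.7, -13.4, 126.9], 'top': [607.5, -11.0, 126.2]}
```

View pics/s7c.png

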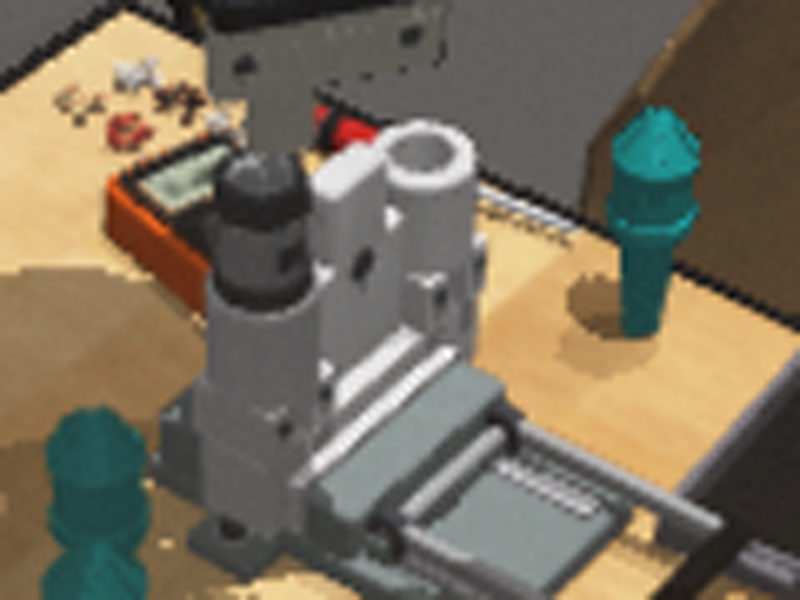

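{"fn": "play_rows", "kwargs": {"plan": [[-1.06,2.58,0,0,0,0],[-1.06,2.58,0,0,0,0],[-1.06,2.58,0,0,0,0],[-1.06,2.58,0,0,0,0],[-1.06,2.58,0,0,0,0],[-1.06,2.58,0,0,0,0],[-1.06,2.58,0,0,0,0],[-1.06,2.58,0,0,0,0],[-1.06,2.58,0,0,0,0],[-1.06,2.58,0,0,0,0],[-1.06,2.58,0,0,0,0],[-1.06,2.58,0,0,0,0],[-1.06,2.58,0,0,0,0],[0,0,0,0,0,-7.1],[0,0,0,0,0,-7.1],[0,0,0,0,0,-7.1],[0,0,0,0,0,-7.1],[0,0,0,0,0,-7.1],[0,0,0,0,0,-7.1],[0,0,0,0,0,-7.1]], "grip": 5.6}}

```text
clock: 49.9
tool_pos: [0.4051, 0.394, 0.2317]
orientation: [-180.0, 0.0, -74.0]
force: [0.2, -0.2, -0.5]
opening: 0.056
gripper_force: 0.0
```

{"fn": "play_rows", "kwargs": {"plan": [[0,0,0.3,0,0,-7.1],[0,0,0.3,0,0,-7.1],[0,0,0.3,0,0,-7.1],[0,0,0.3,0,0,-7.1],[0,0,0.3,0,0,-7.1],[0,0,0.3,0,0,-7.1],[0,0,0.3,0,0,-7.1],[0,0,0,0,0,0]]}}

```text
clock: 50.57
tool_pos: [0.4049, 0.3938, 0.21]
orientation: [180.0, 0.0, -24.3]
force: [-0.3, 0.5, -0.1]
opening: 0.0559
gripper_force: 0.0
```

```bash
python3 - <<'E'
from h import *
plan([.4065,.3945,.116],-24)
E
```

```text
t 50.57 tcp [404.9 393.8 210. ] rpy [180.    0.  -24.3] F [-0.3  0.5 -0.1] open 55.9 j6 1.7
shift now-axes cm [ 0.11 -0.14  9.4 ] turn [ 0.   0.  -0.3]  shift new-axes cm [ 0.11 -0.13  9.4 ]
```

{"fn": "play_rows", "kwargs": {"plan": [[0.11,-0.13,1.5,0,0,0],[0,0,1.5,0,0,0],[0,0,1.5,0,0,0],[0,0,1.5,0,0,0],[0,0,1.3,0,0,0],[0,0,1,0,0,0],[0,0,0.6,0,0,0],[0,0,0.3,0,0,0],[0,0,0.1,0,0,0],[0,0,0,0,0,0]]}}

```text
clock: 51.4
tool_pos: [0.4068, 0.3949, 0.1179]
orientation: [-180.0, -0.0, -24.7]
force: [0.8, 0.1, 0.2]
opening: 0.056
gripper_force: 0.0
```

{"fn": "play_rows", "kwargs": {"plan": [[0,0,0,0,0,0],[0,0,0,0,0,0],[0,0,0,0,0,0],[0,0,0,0,0,0],[0,0,0,0,0,0],[0,0,0,0,0,0]], "grip": 2.5}}

```text
clock: 51.9
tool_pos: [0.4066, 0.3945, 0.1179]
orientation: [180.0, -0.0, -24.6]
force: [-1.5, -1.8, 4.5]
opening: 0.0338
gripper_force: 30.0
```

{"fn": "play_rows", "kwargs": {"plan": [[0,0,-0.5,0,0,0],[0,0,-1,0,0,0],[0,0,-1.5,0,0,0],[0,0,-1.5,0,0,0],[0,0,-2,0,0,0],[0,0,-2,0,0,0],[0,0,-2,0,0,0],[0,0,-2,0,0,0],[0,0,-1.5,0,0,0],[0,0,0,0,0,0]]}}

```text
clock: 52.73
tool_pos: [0.4078, 0.3961, 0.262]
orientation: [-179.6, -0.1, -24.6]
force: [0.2, 0.8, -1.0]
opening: 0.0335
gripper_force: 30.0
```

```bash
python3 - <<'E'
from h import *
plan([.6065,-.0085,.255],-124)
S=snap('scene','s8.png')
S=cv2.imread('pics/s8.png');o=get_obs();s=snapshot('scene')
M=R.from_euler('xyz',s['attitude'],degrees=True)
q=M.inv().apply(o['tool_pos']-[0,0,.04]-s['position']);u=int(s['fx']*q[0]/q[2]+s['cx']);v=int(s['fy']*q[1]/q[2]+s['cy'])
print(np.degrees(np.arctan2(*( s['position']-o['tool_pos'])[[1,0]])))
cv2.imwrite('pics/s8c.png',cv2.resize(S[max(v-35,0):v+35,u-35:u+35],(600,600),interpolation=cv2.INTER_CUBIC))
E
```

```text
t 52.73 tcp [407.8 396.1 262. ] rpy [-1.796e+02 -1.000e-01 -2.460e+01] F [ 0.2  0.8 -1. ] open 33.5 j6 1.5
shift now-axes cm [34.91 28.53  0.56] turn [-0.3  0.3 99.4]  shift new-axes cm [ 22.43 -39.1    0.7 ]
134.6896151669454
```

View pics/s8c.png

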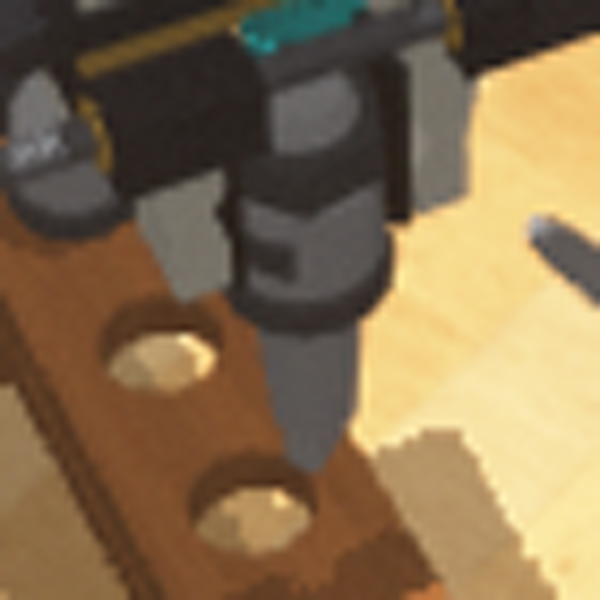

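{"fn": "play_rows", "kwargs": {"plan": [[2.49,2.04,0,0,0,0],[2.49,2.04,0,0,0,0],[2.49,2.04,0,0,0,0],[2.49,2.04,0,0,0,0],[2.49,2.04,0,0,0,0],[2.49,2.04,0,0,0,0],[2.49,2.04,0,0,0,0],[2.49,2.04,0,0,0,0],[2.49,2.04,0,0,0,0],[2.49,2.04,0,0,0,0],[2.49,2.04,0,0,0,0],[2.49,2.04,0,0,0,0],[2.49,2.04,0,0,0,0],[2.49,2.04,0,0,0,0],[0,0,0,0,0,7],[0,0,0,0,0,7],[0,0,0,0,0,7],[0,0,0,0,0,7],[0,0,0,0,0,7],[0,0,0,0,0,7]]}}

```text
clock: 54.5
tool_pos: [0.6039, -0.0103, 0.2559]
orientation: [179.9, 0.0, -67.0]
force: [0.8, 0.3, -1.7]
opening: 0.0336
gripper_force: 30.0
```

{"fn": "play_rows", "kwargs": {"plan": [[0,0,0.4,0,0,7],[0,0,0.4,0,0,7],[0,0,0.4,0,0,7],[0,0,0.4,0,0,7],[0,0,0.4,0,0,7],[0,0,0.4,0,0,7],[0,0,0.2,0,0,7],[0,0,0.2,0,0,7],[0,0,0,0,0,2],[0,0,0,0,0,0],[0,0,0,0,0,0]]}}

```text
clock: 55.42
tool_pos: [0.6041, -0.0102, 0.2284]
orientation: [179.9, -0.1, -124.5]
force: [0.0, -0.1, -2.3]
opening: 0.0333
gripper_force: 30.0
```

```bash
python3 - <<'E'
from h import *
plan([.6065,-.0090,.185],-124.6)
locate(['socket_a','chuck_a'],n=2,minc=1)
E
```

```text
t 55.42 tcp [604.1 -10.2 228.4] rpy [ 1.799e+02 -1.000e-01 -1.245e+02] F [ 0.  -0.1 -2.3] open 33.3 j6 -52.1
shift now-axes cm [-0.24 -0.14  4.34] turn [ 0.1 -0.1  0.1]  shift new-axes cm [-0.23 -0.13  4.34]
socket_a 2 [602.4 -10.1 129. ] {'scene': [602.4, -10.1, 129.0]}
socket_a 2 [606.   88.5 127.6] {'scene': [606.0, 88.5, 127.6]}
socket_a 1 [7.166e+02 2.818e+02 3.000e-01] {'scene': [716.6, 281.8, 0.3]}
socket_a 1 [506.  205.    3.3] {'scene': [506.0, 205.0, 3.3]}
chuck_a 2 [606.8 -11.2 138.8] {'scene': [606.8, -11.2, 138.8]}
chuck_a 1 [562.  321.8  24.5] {'scene': [562.0, 321.8, 24.5]}
```

{"fn": "play_rows", "kwargs": {"plan": [[-0.2,-0.11,0.5,0,0,0],[0,0,0.8,0,0,0],[0,0,0.8,0,0,0],[0,0,0.8,0,0,0],[0,0,0.6,0,0,0],[0,0,0.5,0,0,0],[0,0,0.4,0,0,0],[0,0,0,0,0,0]]}}

```text
clock: 56.68
tool_pos: [0.6062, -0.0092, 0.1844]
orientation: [179.9, -0.1, -124.6]
force: [0.7, -0.1, -1.4]
opening: 0.034
gripper_force: 30.0
```

{"fn": "play_rows", "kwargs": {"plan": [[0,0,0.3,0,0,0],[0,0,0.3,0,0,0],[0,0,0.3,0,0,0],[0,0,0.3,0,0,0],[0,0,0.2,0,0,0],[0,0,0,0,0,0],[0,0,0,0,0,0]]}}

```text
clock: 57.27
tool_pos: [0.6066, -0.0091, 0.1715]
orientation: [180.0, -0.0, -124.6]
force: [0.3, 0.2, -2.0]
opening: 0.0337
gripper_force: 30.0
```

{"fn": "play_rows", "kwargs": {"plan": [[0,0,0.2,0,0,0],[0,0,0.2,0,0,0],[0,0,0.2,0,0,0],[0,0,0.2,0,0,0],[0,0,0,0,0,0],[0,0,0,0,0,0]]}}

```text
clock: 57.77
tool_pos: [0.6068, -0.0091, 0.1631]
orientation: [180.0, 0.0, -124.6]
force: [3.0, -0.5, -4.5]
opening: 0.0335
gripper_force: 30.0
```

Continue to seat firmly.

{"fn": "play_rows", "kwargs": {"plan": [[0,0,0.2,0,0,0],[0,0,0.2,0,0,0],[0,0,0.2,0,0,0],[0,0,0.1,0,0,0],[0,0,0,0,0,0],[0,0,0,0,0,0]]}}

```text
clock: 58.27
tool_pos: [0.6073, -0.0092, 0.1607]
orientation: [-179.8, 0.1, -124.5]
force: [-9.6, 2.2, 25.8]
opening: 0.0337
gripper_force: 30.0
```

{"fn": "play_rows", "kwargs": {"plan": [[0,0,-0.3,0,0,0],[0,0,-0.15,0,0,0],[0,0,0,0,0,0]]}}

```text
clock: 58.52
tool_pos: [0.6068, -0.0091, 0.1612]
orientation: [-180.0, 0.0, -124.6]
force: [2.3, -1.1, -1.5]
opening: 0.0334
gripper_force: 30.0
```

{"fn": "play_rows", "kwargs": {"plan": [[0,0,0,0,0,0],[0,0,0,0,0,0],[0,0,0,0,0,0],[0,0,-1,0,0,0],[0,0,-1.5,0,0,0],[0,0,-2,0,0,0],[0,0,-2,0,0,0],[0,0,-1,0,0,0],[0,0,0,0,0,0]], "grip": 4.6}}

```text
clock: 59.27
tool_pos: [0.6079, -0.009, 0.2393]
orientation: [-179.8, 0.2, -124.6]
force: [0.4, -0.6, 0.2]
opening: 0.0463
gripper_force: 0.0
```

```bash
python3 - <<'E'
from h import *
plan([.436,.044,.12],-90)
locate(['chuck_a_grip','lever_bar','sink_a_grip','lug','tray'],n=2,minc=2)
S=snap('scene','s9.png')
I=cv2.imread('pics/s9.png');cv2.imwrite('pics/s9c.png',cv2.resize(I[125:245,280:440],(800,600),interpolation=cv2.INTER_CUBIC))
E
```

```text
t 59.27 tcp [607.9  -9.  239.3] rpy [-179.8    0.2 -124.6] F [ 0.4 -0.6  0.2] open 46.3 j6 -52.2
shift now-axes cm [ 5.44 17.2  11.85] turn [ -0.2   0.1 -34.6]  shift new-axes cm [-5.3  17.19 11.93]
chuck_a_grip 2 [605.4  -8.8 147.4] {'scene': [605.4, -8.8, 147.4]}
lever_bar 2 [439.4  45.4  32.6] {'scene': [439.4, 45.4, 32.6]}
sink_a_grip 4 [ 554.4 -107.2   84.8] {'scene': [554.2, -106.6, 88.2], 'top': [554.7, -107.6, 81.3]}
sink_a_grip 4 [558.7 325.4 105.8] {'scene': [558.6, 327.2, 107.4], 'top': [558.8, 323.6, 104.2]}
sink_a_grip 2 [611.3 176.2  79.4] {'scene': [611.3, 176.2, 79.4]}
sink_a_grip 2 [567.6 228.8  79.2] {'scene': [567.6, 228.8, 79.2]}
lug 2 [601.5  38.8 134.8] {'scene': [601.5, 38.8, 134.8]}
tray 4 [442.7 -92.3   1.3] {'scene': [442.1, -88.9, -0.4], 'top': [443.3, -95.6, 3.0]}
```

View pics/s9c.png

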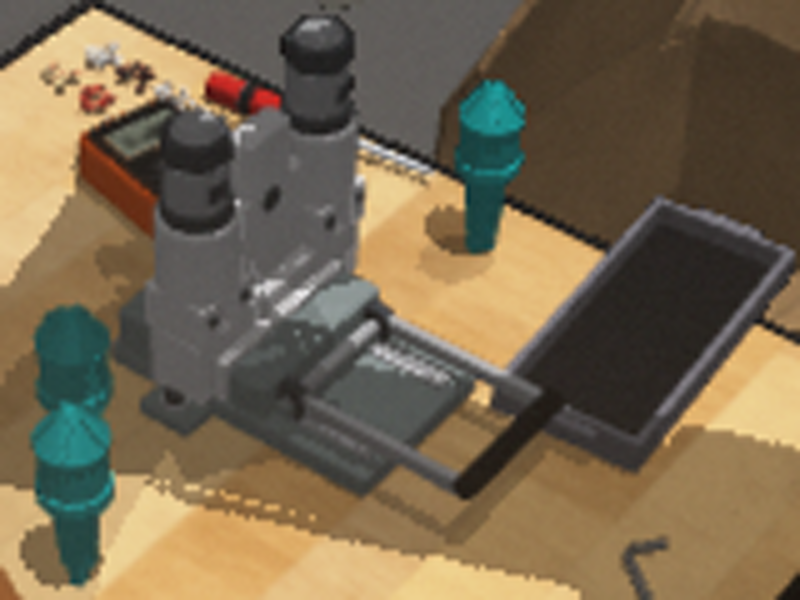

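{"fn": "play_rows", "kwargs": {"plan": [[0.68,2.14,0,0,0,0],[0.68,2.14,0,0,0,0],[0.68,2.14,0,0,0,0],[0.68,2.14,0,0,0,0],[0.68,2.14,0,0,0,0],[0.68,2.14,0,0,0,0],[0.68,2.14,0,0,0,0],[0.68,2.14,0,0,0,0],[0,0,2,0,0,-6.9],[0,0,2,0,0,-6.9],[0,0,2,0,0,-6.9],[0,0,2,0,0,-6.9],[0,0,2,0,0,-6.9],[0,0,2,0,0,0],[0,0,0,0,0,0],[0,0,0,0,0,0]]}}

```text
clock: 61.85
tool_pos: [0.4344, 0.0431, 0.1158]
orientation: [179.9, -0.1, -90.2]
force: [-0.0, -0.1, 1.1]
opening: 0.0459
gripper_force: 0.0
```

```bash
python3 - <<'E'
from h import *
plan([.4375,.044,.039],-90)
locate(['lever_bar','drift_handle'],n=3,minc=2)
th=np.linspace(0,.95,20);x=-.008*th-.108*np.cos(th+.037);z=.108*np.sin(th+.037)
print(np.round(np.c_[-np.diff(x),-np.diff(z)]*100,2).tolist())
E
```

```text
t 61.85 tcp [434.4  43.1 115.8] rpy [ 1.799e+02 -1.000e-01 -9.020e+01] F [-0.  -0.1  1.1] open 45.9 j6 -31.9
shift now-axes cm [-0.1  -0.32  7.68] turn [ 0.1 -0.1 -0.2]  shift new-axes cm [-0.09 -0.31  7.68]
lever_bar 3 [440.1  47.9  32.2] {'scene': [440.1, 47.9, 32.2]}
drift_handle 6 [379.8 226.   17.3] {'scene': [383.3, 226.5, 17.8], 'top': [376.3, 225.4, 16.9]}
[[0.01, -0.54], [-0.02, -0.54], [-0.05, -0.53], [-0.07, -0.53], [-0.1, -0.52], [-0.13, -0.51], [-0.15, -0.5], [-0.18, -0.49], [-0.2, -0.48], [-0.22, -0.47], [-0.25, -0.46], [-0.27, -0.44], [-0.29, -0.43], [-0.31, -0.41], [-0.33, -0.39], [-0.35, -0.37], [-0.37, -0.35], [-0.39, -0.33], [-0.4, -0.31]]
```

{"fn": "play_rows", "kwargs": {"plan": [[-0.1,-0.35,1,0,0,0],[0,0,1.5,0,0,0],[0,0,1.5,0,0,0],[0,0,1.5,0,0,0],[0,0,1,0,0,0],[0,0,0.7,0,0,0],[0,0,0.4,0,0,0],[0,0,0,0,0,0]]}}

```text
clock: 63.42
tool_pos: [0.4381, 0.0442, 0.0395]
orientation: [179.9, -0.0, -90.1]
force: [0.4, 0.6, 0.3]
opening: 0.0461
gripper_force: 0.0
```

{"fn": "play_rows", "kwargs": {"plan": [[0,0,0,0,0,0],[0,0,0,0,0,0],[0,0,0,0,0,0],[0,0,0,0,0,0],[0,0,0,0,0,0],[0,0,0,0,0,0],[0,0,0,0,0,0]], "grip": 0.8}}

```text
clock: 64.0
tool_pos: [0.4397, 0.0447, 0.0406]
orientation: [-179.9, 0.0, -90.1]
force: [5.6, -3.0, -1.8]
opening: 0.0122
gripper_force: 29.9
```

{"fn": "play_rows", "kwargs": {"plan": [[0,0,-0.54,0,0,0],[0,-0.02,-0.54,0,0,0],[0,-0.05,-0.53,0,0,0],[0,-0.07,-0.53,0,0,0],[0,-0.1,-0.52,0,0,0],[0,-0.13,-0.51,0,0,0],[0,-0.15,-0.5,0,0,0],[0,-0.18,-0.49,0,0,0],[0,-0.2,-0.48,0,0,0],[0,0,0,0,0,0]]}}

```text
clock: 64.83
tool_pos: [0.4476, 0.0446, 0.0868]
orientation: [-180.0, 0.0, -90.1]
force: [0.1, 2.4, -2.2]
opening: 0.0122
gripper_force: 30.0
```

{"fn": "play_rows", "kwargs": {"plan": [[0,-0.22,-0.47,0,0,0],[0,-0.25,-0.46,0,0,0],[0,-0.27,-0.44,0,0,0],[0,-0.29,-0.43,0,0,0],[0,-0.31,-0.41,0,0,0],[0,-0.33,-0.39,0,0,0],[0,-0.35,-0.37,0,0,0],[0,-0.37,-0.35,0,0,0],[0,-0.39,-0.33,0,0,0],[0,-0.4,-0.31,0,0,0],[0,0,0,0,0,0]]}}

```text
clock: 65.75
tool_pos: [0.474, 0.0443, 0.1257]
orientation: [179.4, -0.0, -90.2]
force: [-23.4, 15.3, 15.5]
opening: 0.0123
gripper_force: 29.8
```

```bash
python3 - <<'E'
from h import *
plan([.606,.042,.2],-90)
locate(['lever_bar'],n=2,minc=1)
S=snap('scene','s10.png')
I=cv2.imread('pics/s10.png');cv2.imwrite('pics/s10c.png',cv2.resize(I[125:245,280:440],(800,600),interpolation=cv2.INTER_CUBIC))
E
```

```text
t 65.75 tcp [474.   44.3 125.7] rpy [179.4  -0.  -90.2] F [-23.4  15.3  15.5] open 12.3 j6 -28.9
shift now-axes cm [  0.18 -13.13  -7.56] turn [ 0.6 -0.  -0.2]  shift new-axes cm [  0.23 -13.2   -7.43]
lever_bar 2 [472.3  46.5 112.7] {'scene': [472.3, 46.5, 112.7]}
lever_bar 1 [480.  358.9  -2.4] {'scene': [480.0, 358.9, -2.4]}
lever_bar 1 [603.2  -6.4 146.8] {'scene': [603.2, -6.4, 146.8]}
```

View pics/s10c.png

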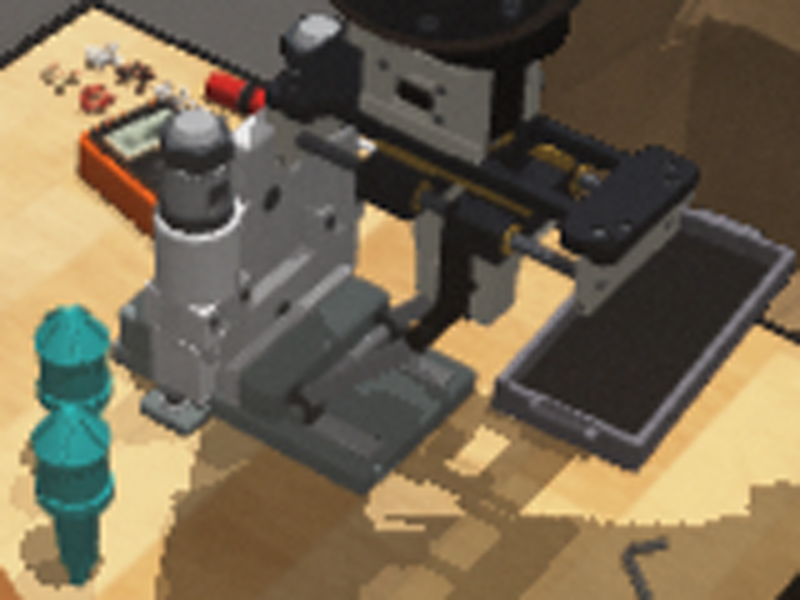

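{"fn": "play_rows", "kwargs": {"plan": [[0,0.3,0,0,0,0],[0,0,0,0,0,0]]}}

```text
clock: 66.37
tool_pos: [0.4737, 0.0446, 0.126]
orientation: [179.8, 0.0, -90.2]
force: [-9.1, 9.9, 0.6]
opening: 0.0122
gripper_force: 29.9
```

{"fn": "play_rows", "kwargs": {"plan": [[0,0.15,0,0,0,0],[0,0,0,0,0,0],[0,0,0,0,0,0],[0,0,0,0,0,0],[0,0,-1,0,0,0],[0,0,-2,0,0,0],[0,0,-2,0,0,0],[0,0,-2,0,0,0],[0,0,-2,0,0,0],[0,0,-2,0,0,0],[0,0,0,0,0,0],[0,0,0,0,0,0]], "grip": 4}}

```text
clock: 67.37
tool_pos: [0.4753, 0.0443, 0.2373]
orientation: [-179.9, 0.1, -90.1]
force: [-0.3, 0.6, 0.4]
opening: 0.04
gripper_force: 0.0
```

```bash
python3 - <<'E'
from h import *
plan([.6065,.0415,.25],-90)
locate(['lever_bar','lug','chuck_a_grip'],n=3,minc=2)
S=snap('scene','s11.png')
I=cv2.imread('pics/s11.png');cv2.imwrite('pics/s11c.png',cv2.resize(I[125:245,280:440],(800,600),interpolation=cv2.INTER_CUBIC))
E
```

```text
t 67.37 tcp [475.3  44.3 237.3] rpy [-1.799e+02  1.000e-01 -9.010e+01] F [-0.3  0.6  0.4] open 40.0 j6 -29.2
shift now-axes cm [  0.25 -13.12  -1.24] turn [-0.1  0.1 -0.1]  shift new-axes cm [  0.28 -13.12  -1.27]
lever_bar 3 [474.2  47.  112.5] {'scene': [474.2, 47.0, 112.5]}
lug 6 [606.2  39.9 136. ] {'scene': [604.4, 37.1, 134.6], 'top': [608.0, 42.7, 137.3]}
chuck_a_grip 4 [606.4  -7.6 143.3] {'scene': [606.4, -7.6, 143.3]}
```

View pics/s11c.png

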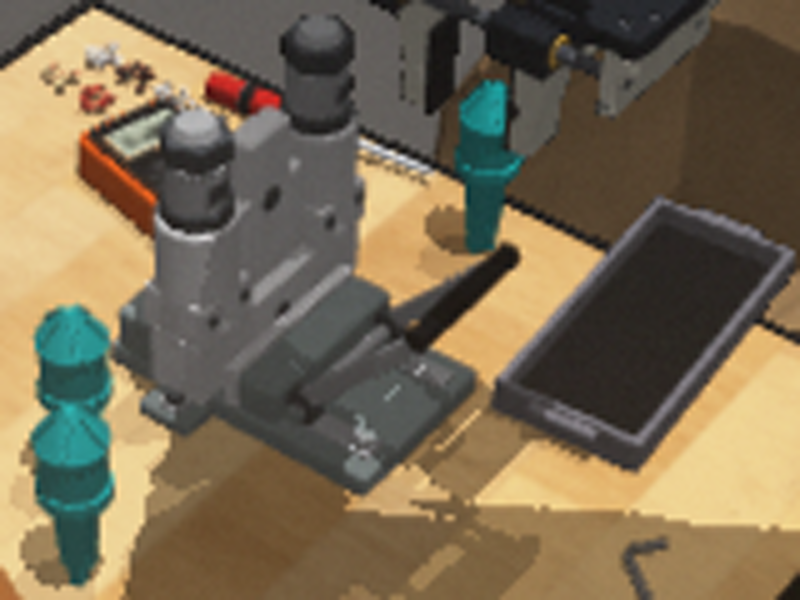

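```bash
python3 - <<'E'
from h import *
t=snap('top','t12.png')
c=[ray(t,u,v,.02) for u,v in((374,234),(447,229),(452,261),(379,267))]
print(np.round(np.array(c)*1000).tolist(), np.round(np.mean(c,0)*1000,1))
I=t['frame'][225:275,366:460].astype(int)
# outline: darkest big blob inside
m=(I.max(2)<70).astype(np.uint8)
n,l,st,ce=cv2.connectedComponentsWithStats(m);k=1+np.argmax(st[1:,4]);ys,xs=np.where(l==k)
b=cv2.boxPoints(cv2.minAreaRect(np.c_[xs+366,ys+225].astype(np.float32)))
w=[ray(t,*q,.005) for q in b];print(st[k],np.round(np.array(w)*1000).tolist(),np.round(np.mean(w,0)*1000,1))
plan([.6065,.0415,.145],-90)
E
```

```text
[[478.0, -1.0, 20.0], [487.0, -185.0, 20.0], [408.0, -192.0, 20.0], [396.0, -10.0, 20.0]] [442.4 -97.   20. ]
[ 39   0  47  39 630] [[501.0, -84.0, 5.0], [508.0, -199.0, 5.0], [411.0, -199.0, 5.0], [405.0, -86.0, 5.0]] [ 456.  -141.8    5. ]
t 68.67 tcp [474.6  44.3 236.1] rpy [180.   -0.  -90.1] F [-0.1  0.  -0.3] open 39.8 j6 -29.2
shift now-axes cm [  0.25 -13.19   9.11] turn [ 0.  -0.  -0.1]  shift new-axes cm [  0.28 -13.19   9.11]
```

{"fn": "play_rows", "kwargs": {"plan": [[0,-1.64,0,0,0,0],[0,-1.64,0,0,0,0],[0,-1.64,0,0,0,0],[0,-1.64,0,0,0,0],[0,-1.64,0,0,0,0],[0,-1.64,0,0,0,0],[0,-1.64,0,0,0,0],[0,-1.64,0,0,0,0],[0.25,0,0,0,0,0],[0,0,1.5,0,0,0],[0,0,1.5,0,0,0],[0,0,1.5,0,0,0],[0,0,0,0,0,0],[0,0,0,0,0,0]]}}

```text
clock: 69.83
tool_pos: [0.6052, 0.0413, 0.1906]
orientation: [179.9, -0.0, -90.1]
force: [0.6, 0.2, 1.1]
opening: 0.0402
gripper_force: 0.0
```

```bash
python3 - <<'E'
from h import *
plan([.6065,.0415,.143],-90)
E
```

```text
t 69.83 tcp [605.2  41.3 190.6] rpy [179.9  -0.  -90.1] F [0.6 0.2 1.1] open 40.2 j6 -22.5
shift now-axes cm [-0.03 -0.14  4.76] turn [ 0.1 -0.  -0.1]  shift new-axes cm [-0.02 -0.13  4.76]
```

{"fn": "play_rows", "kwargs": {"plan": [[0,-0.13,1,0,0,0],[0,0,1.2,0,0,0],[0,0,1,0,0,0],[0,0,0.7,0,0,0],[0,0,0.5,0,0,0],[0,0,0.3,0,0,0],[0,0,0,0,0,0]]}}

```text
clock: 70.42
tool_pos: [0.6069, 0.0415, 0.1435]
orientation: [180.0, -0.0, -90.1]
force: [0.3, -0.0, 0.2]
opening: 0.0399
gripper_force: 0.0
```

{"fn": "play_rows", "kwargs": {"plan": [[0,0,0,0,0,0],[0,0,0,0,0,0],[0,0,0,0,0,0],[0,0,0,0,0,0],[0,0,0,0,0,0],[0,0,0,0,0,0],[0,0,0,0,0,0],[0,0,0,0,0,0]], "grip": 0.8}}

```text
clock: 71.08
tool_pos: [0.6067, 0.0415, 0.1444]
orientation: [180.0, -0.0, -90.1]
force: [-4.2, 0.9, 5.5]
opening: 0.018
gripper_force: 30.0
```

Gripped on the lug (18.0 mm). Lift gently.

{"fn": "play_rows", "kwargs": {"plan": [[0,0,-0.3,0,0,0],[0,0,-0.5,0,0,0],[0,0,-0.8,0,0,0],[0,0,-1,0,0,0],[0,0,-1,0,0,0],[0,0,-1,0,0,0],[0,0,-1,0,0,0],[0,0,0,0,0,0]]}}

```text
clock: 71.75
tool_pos: [0.6086, 0.0417, 0.2033]
orientation: [-179.7, 0.1, -90.1]
force: [2.1, -0.0, -9.5]
opening: 0.0178
gripper_force: 29.9
```

```bash
python3 - <<'E'
from h import *
plan([.6065,.0415,.2],-90)
locate(['lug','lever_bar','chuck_a_grip'],n=2,minc=1)
E
```

```text
t 71.75 tcp [608.6  41.7 203.3] rpy [-1.797e+02  1.000e-01 -9.010e+01] F [ 2.1 -0.  -9.5] open 17.8 j6 -22.4
shift now-axes cm [0.02 0.21 0.33] turn [-0.3  0.1 -0.1]  shift new-axes cm [0.02 0.21 0.33]
lug 1 [608.   40.8 193.5] {'scene': [608.0, 40.8, 193.5]}
lug 1 [481.2 359.9  -2.6] {'scene': [481.2, 359.9, -2.6]}
lug 1 [561.7 321.6  23.2] {'scene': [561.7, 321.6, 23.2]}
lever_bar 4 [474.   45.7 111.3] {'scene': [474.2, 49.0, 109.5], 'top': [473.7, 42.4, 113.0]}
chuck_a_grip 4 [608.3  -8.4 205. ] {'scene': [607.0, -9.0, 202.5], 'top': [609.6, -7.7, 207.6]}
chuck_a_grip 2 [607.9  89.2 208. ] {'scene': [610.2, 90.4, 213.2], 'top': [605.6, 88.1, 202.9]}
chuck_a_grip 1 [441.1 -89.9  -1.9] {'scene': [441.1, -89.9, -1.9]}
chuck_a_grip 1 [ 687.6 -125.6   -1.6] {'top': [687.6, -125.6, -1.6]}
```

{"fn": "play_rows", "kwargs": {"plan": [[0,0,-1.5,0,0,0],[0,0,-2,0,0,0],[0,0,-2,0,0,0],[0,0,-2,0,0,0],[0,0,-1.5,0,0,0],[0.5,0.6,0,0,0,0],[1,1.2,0,0,0,0],[1.2,1.5,0,0,0,0],[1.3,1.6,0,0,0,0],[1.3,1.6,0,0,0,0],[1.3,1.6,0,0,0,0],[1.3,1.6,0,0,0,0],[1.3,1.6,0,0,0,0],[1.3,1.6,0,0,0,0],[1.2,1.5,0,0,0,0],[1,1.2,0,0,0,0],[0.6,0.8,0,0,0,0],[0,0,0,0,0,-3],[0,0,0,0,0,0],[0,0,0,0,0,0]]}}

```text
clock: 74.22
tool_pos: [0.443, -0.0912, 0.2901]
orientation: [-180.0, 0.0, -87.2]
force: [0.1, -0.9, -10.2]
opening: 0.0176
gripper_force: 30.0
```

```bash
python3 - <<'E'
from h import *
plan([.442,-.0935,.134],-87)
locate(['lug','tray','chuck_a_grip'],n=2,minc=2)
E
```

```text
t 74.22 tcp [443.  -91.2 290.1] rpy [-180.     0.   -87.2] F [  0.1  -0.9 -10.2] open 17.6 j6 -10.7
shift now-axes cm [ 0.23  0.13 15.61] turn [-0.   0.  -0.2]  shift new-axes cm [ 0.23  0.12 15.61]
lug 2 [441.2 -93.2 279.7] {'scene': [441.2, -93.2, 279.7]}
tray 2 [443.4 -89.    0.8] {'scene': [443.4, -89.0, 0.8]}
chuck_a_grip 2 [ 446.  -141.6  292.8] {'scene': [446.0, -141.6, 292.8]}
```

{"fn": "play_rows", "kwargs": {"plan": [[0.15,0.1,1,0,0,0],[0,0,1.5,0,0,0],[0,0,1.7,0,0,0],[0,0,1.7,0,0,0],[0,0,1.7,0,0,0],[0,0,1.7,0,0,0],[0,0,1.7,0,0,0],[0,0,1.3,0,0,0],[0,0,1,0,0,0],[0,0,0.7,0,0,0],[0,0,0.5,0,0,0],[0,0,0.3,0,0,0],[0,0,0,0,0,0],[0,0,0,0,0,0]]}}

```text
clock: 76.18
tool_pos: [0.4422, -0.0927, 0.1424]
orientation: [-180.0, -0.0, -87.1]
force: [0.3, 0.7, -11.3]
opening: 0.0178
gripper_force: 30.0
```

{"fn": "play_rows", "kwargs": {"plan": [[0,0,0.3,0,0,0],[0,0,0.3,0,0,0],[0,0,0.2,0,0,0],[0,0,0,0,0,0],[0,0,0,0,0,0]]}}

```text
clock: 76.6
tool_pos: [0.4424, -0.0925, 0.1344]
orientation: [-179.9, 0.0, -87.1]
force: [0.7, 1.7, -5.6]
opening: 0.0175
gripper_force: 30.0
```

Touching down (weight half taken). A hair more, then release and retreat.

{"fn": "play_rows", "kwargs": {"plan": [[0,0,0.1,0,0,0],[0,0,0,0,0,0],[0,0,0,0,0,0]]}}

```text
clock: 76.85
tool_pos: [0.4426, -0.0925, 0.1343]
orientation: [-179.9, -0.0, -87.1]
force: [-5.1, 4.9, 6.8]
opening: 0.0176
gripper_force: 30.0
```

{"fn": "play_rows", "kwargs": {"plan": [[0,0,0,0,0,0],[0,0,0,0,0,0],[0,0,0,0,0,0],[0,0,0,0,0,0],[0,0,-0.8,0,0,0],[0,0,-1.2,0,0,0],[0,0,-2,0,0,0],[0,0,-2,0,0,0],[0,0,-2,0,0,0],[0,0,-2,0,0,0],[0,0,-2,0,0,0],[0,0,-1,0,0,0],[0,0,0,0,0,0],[0,0,0,0,0,0]], "grip": 4}}

```text
clock: 78.02
tool_pos: [0.4419, -0.0926, 0.2632]
orientation: [-179.9, 0.0, -87.1]
force: [-0.0, 0.5, -1.3]
opening: 0.04
gripper_force: 0.0
```

```bash
python3 - <<'E'
from h import *
plan([.442,-.0935,.134],-87)
locate(['lug','holder','tray','chuck_a_grip','lever_bar','drift_handle','sink_a_grip'],n=3,minc=2)
E
```

```text
t 78.02 tcp [441.9 -92.6 263.2] rpy [-179.9    0.   -87.1] F [-0.   0.5 -1.3] open 40.0 j6 -10.4
shift now-axes cm [1.000e-01 1.000e-02 1.292e+01] turn [-0.1  0.  -0.1]  shift new-axes cm [ 0.09 -0.   12.92]
lug 3 [439.9 -95.7 125.8] {'scene': [439.9, -95.7, 125.8]}
holder 3 [443.7 -94.3   4.7] {'scene': [443.7, -94.3, 4.7]}
tray 3 [443.9 -88.9  -0.5] {'scene': [443.9, -88.9, -0.5]}
chuck_a_grip 2 [ 443.2 -140.5  137.8] {'scene': [443.2, -140.5, 137.8]}
lever_bar 3 [473.7  47.  113.5] {'scene': [473.7, 47.0, 113.5]}
drift_handle 6 [381.  225.   18.5] {'scene': [382.8, 226.3, 17.6], 'top': [379.1, 223.7, 19.4]}
sink_a_grip 6 [560.6 326.4 104.8] {'scene': [559.1, 328.0, 105.6], 'top': [562.2, 324.7, 104.1]}
sink_a_grip 6 [567.7 227.6  78.2] {'scene': [566.8, 227.8, 79.8], 'top': [568.6, 227.3, 76.6]}
sink_a_grip 6 [ 556.  -107.1   83.8] {'scene': [556.1, -105.8, 85.6], 'top': [556.0, -108.5, 82.1]}
sink_a_grip 6 [612.4 176.5  78.9] {'scene': [610.9, 175.6, 79.9], 'top': [613.9, 177.4, 78.0]}
```

```bash
python3 -c "
from plant import *
print(close_job())"
```

```text
the job is handed in; nothing more can be done
None
```

I handed the job in at about 78 s (no verdict came back): the one countersink present hangs in the rack, both chucks are fitted home, the jaw is open with the lever up, the holder stands upright in the tray, and the drift lies on the bench.

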